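Roll the feed rollers slot-up and press in their wear pads

TASK

Each feed roller lying in the lanes of the tray has a slot cut in one side. Roll every roller along its lane, without lifting it out, until its slot faces straight up, and press one orange wear pad fully home in each slot, flush with the slot's mouth. Leave the rollers lying in the tray with their slots still facing up. Leave the tools and other things on the bench alone.

Things in the scene. Friction and masses are not known exactly. Their poses are not given: they have to be found in the camera images.
- tray: Fixed tray, black rubber floor (top at z 6 mm), four side-by-side lanes along its x, each 226 mm long inside (x -113 to 113 mm) and 107 mm wide, centred at y -168, -56, 56, 168 mm. Aluminium lane walls 5 mm thick, tops at z 22 mm; end walls 5 mm thick, tops at z 38 mm. Origin: centre of underside. Three or four lanes hold one roller each.
- roller1: Feed roller, loose, 99 mm long, 0.4 to 0.75 kg, lying axle across a lane; may be absent. Two blue end discs, radius 27 mm, 18 mm wide (31.5 to 49.5 mm either side of the middle along y), joined by a grey drum, radius 23 mm. A slot runs along one side of the drum. Origin: on the axle at mid-length, 33 mm above the bench. y: along the axle; z: out of the slot's mouth (slot up = z up).
- roller2: Roller just like roller1, may be absent. The slot of every roller: 63 mm long (along y, from disc to disc), 18.5 mm wide (x), 16 mm deep; flat floor 3 mm from the axle, flat mouth 19 mm from the axle along z (8 mm below the discs' rims).
- roller3: Roller just like roller1, may be absent. Slight rolling resistance: it stays where it is left. Fingertips pressed on top of the discs with 4 to 8 N and moved along the lane roll it without slip; the roller goes half as far as the fingertips.
- roller4: Roller just like roller1, may be absent. One full turn rolls it 170 mm along the lane; the axle can travel from about x -86 to 86 mm in the tray's frame.
- pad1: Loose orange nylon wear pad (bar) 16 mm (x) by 60 mm (y) by 16 mm (z), 0.025 kg, alike on all four sides. Origin: its centre. Fits any roller's slot with about 1.2 mm play each long side, 1.5 mm each end; fully home its centre is 11 mm from the axle along the roller's z, its top flush with the mouth. Starts on the pad board, 52 mm from its neighbours' centres; a spare may stay.
- pad2: Loose orange nylon wear pad (bar) 16 mm (x) by 60 mm (y) by 16 mm (z), 0.025 kg, alike on all four sides. Origin: its centre. Fits any roller's slot with about 1.2 mm play each long side, 1.5 mm each end; fully home its centre is 11 mm from the axle along the roller's z, its top flush with the mouth. Starts on the pad board, 52 mm from its neighbours' centres; a spare may stay.
- pad3: Loose orange nylon wear pad (bar) 16 mm (x) by 60 mm (y) by 16 mm (z), 0.025 kg, alike on all four sides. Origin: its centre. Fits any roller's slot with about 1.2 mm play each long side, 1.5 mm each end; fully home its centre is 11 mm from the axle along the roller's z, its top flush with the mouth. Starts on the pad board, 52 mm from its neighbours' centres; a spare may stay.
- pad4: Loose orange nylon wear pad (bar) 16 mm (x) by 60 mm (y) by 16 mm (z), 0.025 kg, alike on all four sides. Origin: its centre. Fits any roller's slot with about 1.2 mm play each long side, 1.5 mm each end; fully home its centre is 11 mm from the axle along the roller's z, its top flush with the mouth. Starts on the pad board, 52 mm from its neighbours' centres; a spare may stay.
- pad5: Loose orange nylon wear pad (bar) 16 mm (x) by 60 mm (y) by 16 mm (z), 0.025 kg, alike on all four sides. Origin: its centre. Fits any roller's slot with about 1.2 mm play each long side, 1.5 mm each end; fully home its centre is 11 mm from the axle along the roller's z, its top flush with the mouth. Starts on the pad board, 52 mm from its neighbours' centres; a spare may stay.
- board: Fixed plywood board on the bench, 270 mm (x) by 130 mm (y), 5 mm thick, on which the pads start. Origin: centre of its underside. It is left or right of the tray.
- bin: Bystander: fixed blue open bin of copper fittings, 170 by 110 mm, 65 mm tall, on the other side of the tray from the pad board. Origin: centre of its underside.
- screwdriver: Bystander, loose: screwdriver lying on the bench beyond the tray. Leave it alone.
- wrench: Bystander, loose: steel wrench lying on the bench beyond the tray. Leave it alone.
- coupling: Bystander, loose: copper coupling (short tube, 54 mm across, 50 mm tall) standing on the bench. Leave it alone.
- spray: Bystander, loose: spray can, 52 mm across, 150 mm tall, standing on the bench. Leave it alone.
- taperoll: Bystander, loose: yellow tape core (ring 90 mm across, 25 mm tall) lying on the bench. Leave it alone.
Mind the look-alikes: they are no part of the job. Leave any white look-alike of the pad4 alone.

How it is judged:
By the outcome, as a careful person would: the job done as asked, in the order asked, and still so for the second after the job is handed in, with the robot touching nothing.
Of roller1, roller2, roller3, roller4 only 3 to 4 are there at a start; the rules pass over those that are not, and their reading is None.
At some moment in a run one of pad1, pad2, pad3, pad4, pad5 may be knocked a few centimetres aside while the robot is not near it.
Once in a run the grip may slacken for a moment while it holds something.
It also fails if it takes over 210 s, if anything falls off the work surface, if the arm or the gripper's body presses on something with over 40 N, if the wrist force passes 120 N, or if a joint passes its speed limit or range.

ROBOT

A 6-joint arm with a two-finger parallel gripper is mounted at the origin on the work surface. World frame = base frame: x ahead of the robot, y to its left, z up, the work surface at z = 0. Lengths are in m, angles in degrees, forces in N, time in s.
With the tool pointing down it reaches from about 0.375 to 0.9 m from the base axis. Payload 3.1 kg.
Tool frame: the origin (TCP) lies between the finger pads; the fingertips stand 17 mm ahead of it and the grasp point (between the pads) lies 2 mm behind it; z points along the fingers, y is the line along which they close (so a half turn about z gives the same grasp; the last joint's range is limited). The gripper opens to 85 mm and grips with 20 to 120 N. Pads are 22 mm wide; open, the fingers measure 114 mm over their backs; the gripper's body (76 mm by 85 mm) begins 54 mm behind the grasp point. The pads swing forward as they close: fully open they stand 13 mm farther back than shut.
Start: joints at [60.762, 30.224, 82.088, -0, 67.689, -10.227], TCP at [0.204, 0.591, 0.212] pointing down, gripper open.
Joint ranges: [-176.69, 176.69], [-43.24, 126.21], [12.49, 139.97], [-82, 262], [0, 151.66], [-163.58, 163.58]. Speed limits (degrees/s): [159.86, 159.86, 180, 180, 180, 180].

INTERFACE

Orientations are given as [roll, pitch, yaw] about the fixed x, y, z axes, in that order (R = Rz(yaw) Ry(pitch) Rx(roll)).
In Python, from workcell import env gives the robot as it stands.
- The arm moves only by the tool servo_tool, never from a script. Its argument "moves" is text: rows parted by semicolons, each of 6 numbers parted by spaces: the shift along the tool's x, y, z as a fraction of full scale, then the turn, a rotation vector about the tool's x, y, z as a fraction of full scale. A call has 1 to 20 rows; each row is the pose to reach, as a shift and turn from the pose commanded when the call began, along the tool's axes at that moment; what a row does not reach only later rows make up. Full scale, the value 1, is 0.2 m for a shift and 2 rad for a turn. A row lasts 1/12 s, in which the tool goes at most 41.7 mm and 7.16 degrees, less where a joint would pass 70% of its speed; a pose out of reach is approached as far as the arm can. A call with a number of a shift or a turn outside -1 to 1 is refused whole. A call with a gripper value outside its range is refused whole. "claw" is the opening, from -1 (shut) to 1 (fully open), set as the call begins (left out, the last holds). The fingers move at their own pace and stop on an object; the grip force is fixed at half the most. Time passes only in rows, so rows that repeat a pose let the fingers close. It gives the time, the measured TCP pose, the force, the opening and the grip force at its end, in the units of the state.
- env.state(): the state, without advancing time (a new reading comes with each control period).
- env.snapshot(name): name is "scene" or "side" or "wrist"; returns (picture, depth): 400x640x3 uint8, red, green, blue; 400x640 float32, m along the optical axis (not along the pixel's ray), 0 where there is no reading.
- env.camera_params(name): a dict with "fovy" (degrees; the focal length in pixels is half the picture's height over the tangent of half this angle, whatever the lens; pixels are square), "cx", "cy" (the principal point, pixels), "dist_coeffs" ([k1, k2, p1, p2, k3] as OpenCV has them; the pictures are not rectified), "position" and "orientation" of the camera in the world; the wrist camera has in their place "tool_from_camera" (4x4, takes a point from camera to tool coordinates, whose origin is the TCP and whose axes are the flange's). Camera axes: x right, y up, looking along -z (the intrinsics and any distortion apply to the point x, -y, -z); pixel columns grow to the right and rows downward; lengths in m; the calibration is good to about 2 mm. A picture is of the moment at which its call begins: read the wrist's pose just before it. camera_params takes no time and is no camera call.
- env.close_job(): hands the job in; it is judged then, once.
Trained networks look in the newest picture that a camera, given by its name, has taken for a name from the list of things; names that differ only in an ending like _2 or _b are one class to them, and where a whole thing is asked for, a point or a joint stands for the part that bears it (a point fixed in the world has none). Each returns a list of dicts, best first, with "score" (0 to 1); they miss things now and then, are a little off and sometimes report something else, mostly with a low value. They report only what shows in the picture. A call takes as long as a camera call. They do not tell look-alikes from the thing itself.
- env.trace(camera, label): "region" (400x640 bool, what is visible of it) and "uv" ([column, row] in pixels, amid what is visible of it).
The state is a dict: "t": time; "joint_pos": joint angles; "dq": joint speeds; "effort": joint torques, N m; "tcp_pos": TCP position; "eef_rot": TCP orientation; "wrist_force": force on the tool from outside, world axes, zero at the start; "wrist_torque": the same for the moment, N m; "finger_gap": finger opening in m; "finger_force": force on a finger pad.
Only numpy, scipy, OpenCV 4.12 (cv2) and the standard library are available. Lean on these libraries where they do the work, as an engineer would, in place of code of your own. Each camera call takes 0.05 s, during which the arm holds its last target. There are 200 camera calls.

## Working session

There is one attempt and no reset: what is moved stays moved. The work goes in short steps, Python scripts to look and compute and a tool call to move; the robot and the scene stay as the last step left them, time stands still between calls to the robot, and variables do not carry over. Pictures are saved under pics/ and viewed, at most 14 in all, crops included, and the job is handed in when it is done.

Besides the shell and the picture viewer there is one more tool, called after "Emit:" by a JSON object that holds its "fn" and its "kwargs". servo_tool: Moves the arm, as the interface text tells. Shift numbers are shares of 0.2 m and turn numbers shares of 2 rad, none past 1 either way. Its arguments: {"type":"object","properties":{"moves":{"type":"string"},"claw":{"type":"number"}},"required":["moves"]}

```bash
ls; mkdir -p pics; cat > h.py <<'E'
import numpy as np, cv2
from scipy.spatial.transform import Rotation as R
from workcell import env
def K(p):
    f=200/np.tan(np.radians(p['fovy'])/2)
    return np.array([[f,0,p['cx']],[0,f,p['cy']],[0,0,1.]]),np.array(p['dist_coeffs'],float)
def campose(name,s=None):
    p=env.camera_params(name)
    if name=='wrist':
        s=s or env.state()
        T=np.eye(4);T[:3,:3]=R.from_euler('xyz',s['eef_rot'],degrees=True).as_matrix();T[:3,3]=s['tcp_pos']
        T=T@np.array(p['tool_from_camera'])
    else:
        T=np.eye(4);T[:3,3]=p['position'];o=np.array(p['orientation'])
        T[:3,:3]=o if o.shape==(3,3) else R.from_euler('xyz',o,degrees=True).as_matrix()
    return p,T
def world(name,depth,T=None,p=None):
    if T is None: p,T=campose(name)
    k,d=K(p)
    v,u=np.mgrid[0:400,0:640]
    n=cv2.undistortPoints(np.stack([u,v],-1).reshape(-1,1,2).astype(float),k,d).reshape(400,640,2)
    P=np.stack([n[...,0]*depth,-n[...,1]*depth,-depth],-1)
    W=P@T[:3,:3].T+T[:3,3]; W[depth==0]=np.nan
    return W
def proj(name,X,T=None,p=None):
    if T is None: p,T=campose(name)
    k,d=K(p); c=(np.atleast_2d(X)-T[:3,3])@T[:3,:3]
    c=c*[1,-1,-1]
    return cv2.projectPoints(c,np.zeros(3),np.zeros(3),k,d)[0].reshape(-1,2)
def snap(name,fn=None):
    s=env.state(); p,T=campose(name,s)
    im,de=env.snapshot(name)
    if fn: cv2.imwrite('pics/'+fn,im[...,::-1])
    return im,de,p,T
E
python3 - <<'E'
from h import *
for n in ['scene','side','wrist']:
    im,de,p,T=snap(n,n+'0.png'); print(n,{k:v for k,v in p.items()})
print(env.state())
E
```

```text
pics
scene {'fovy': 42.389361719814815, 'cx': 321.6293249038387, 'cy': 199.76384082057436, 'dist_coeffs': array([-0.13292865,  0.        ,  0.        ,  0.        ,  0.        ]), 'position': array([1.25029226, 0.54125276, 1.26622231]), 'orientation': array([ 35.20076764,   0.5830052 , 123.44094143])}
side {'fovy': 50.01267577415655, 'cx': 326.3175738820598, 'cy': 197.17198810645158, 'dist_coeffs': array([-0.00199682,  0.        ,  0.        ,  0.        ,  0.        ]), 'position': array([ 0.12085721, -0.62398805,  0.95140006]), 'orientation': array([ 41.76527541,   0.29681452, -30.1171693 ])}
wrist {'fovy': 69.12512814201577, 'cx': 313.5926659437771, 'cy': 199.42081092345, 'dist_coeffs': array([-0.0223585,  0.       ,  0.       ,  0.       ,  0.       ]), 'tool_from_camera': array([[-1.20839858e-04,  9.63524541e-01,  2.67619963e-01,
         6.78636732e-02],
       [ 9.99999879e-01,  2.44198771e-04, -4.27664905e-04,
        -2.13592052e-04],
       [-4.77418098e-04,  2.67619879e-01, -9.63524454e-01,
        -1.63265429e-01],
       [ 0.00000000e+00,  0.00000000e+00,  0.00000000e+00,
         1.00000000e+00]])}
{'t': 0.15, 'joint_pos': array([ 6.07627271e+01,  3.02697602e+01,  8.21401642e+01,  4.17962113e-04,
        6.76889194e+01, -1.02278306e+01]), 'dq': array([ 2.18788458e-02, -1.14704668e-01, -2.39093748e-01, -1.63615734e-02,
       -2.77202140e-05, -9.90686780e-02]), 'effort': array([ 1.12662874e-03, -4.42746055e+01, -1.78276223e+01, -1.37238426e-04,
        5.60012937e-03, -3.01644218e-05]), 'tcp_pos': array([0.20326255, 0.59040493, 0.2109224 ]), 'eef_rot': array([-1.79902795e+02, -1.79312301e-02,  1.60990383e+02]), 'wrist_force': array([-0.07049597,  0.2332626 ,  0.22452627]), 'wrist_torque': array([-0.01869598, -0.03769591,  0.00304739]), 'finger_force': 0.0, 'finger_gap': 0.08564559437775768}
```

View pics/scene0.png

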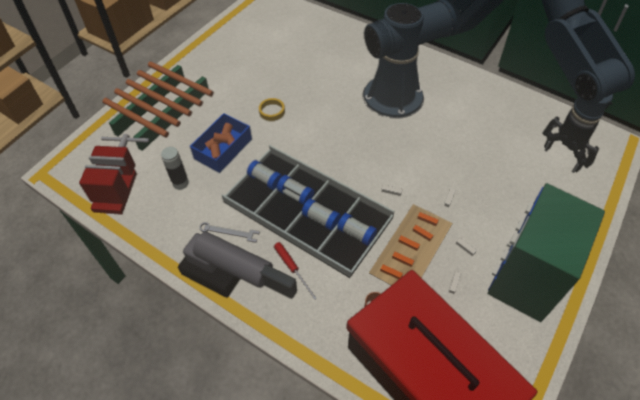

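View pics/side0.png

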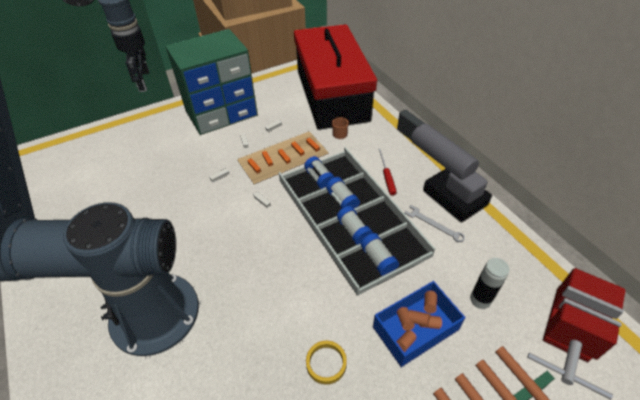

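The scene view shows four rollers in the lanes at (263,173), (293,188), (320,212) and (357,230). The second shows its slot. Five orange pads lie on the board, from (428,217) to (391,271). White look-alike bars lie at (391,191), (450,195), (465,247) and (455,282), and they stay untouched.

```bash
python3 - <<'E'
from h import *
for n in ['scene','side']:
    im,de,p,T=snap(n); W=world(n,de,T,p)
    hsv=cv2.cvtColor(im,cv2.COLOR_RGB2HSV)
    for lab in ['tray','pad1','roller1','board']:
        for r in env.trace(n,lab)[:7]:
            m=r['region']; w=W[m]; w=w[~np.isnan(w[:,0])]
            s=f"{n} {lab} {r['score']:.2f} uv {np.round(r['uv'])} n{len(w)}"
            if lab in('pad1',):
                z=w[:,2]; t=w[z>np.percentile(z,60)]; c=np.median(w,0)
                (a,b),wh,ang=cv2.minAreaRect((w[:,:2]*1000).astype(np.float32))
                s+=f" med {np.round(c*1000)} top {np.percentile(z,90)*1000:.0f} rect {a:.0f},{b:.0f} {np.round(wh)} {ang:.0f} hsv {np.median(hsv[m],0)}"
            if lab=='board':
                s+=f" zmed {np.median(w[:,2])*1000:.1f}"
            if lab in('tray','roller1','board'):
                x=w[(w[:,2]>(.03 if lab=='roller1' else .0))]
                (a,b),wh,ang=cv2.minAreaRect((x[:,:2]*1000).astype(np.float32))
                s+=f" rect {a:.0f},{b:.0f} {np.round(wh)} {ang:.1f} top {np.percentile(w[:,2],98)*1000:.0f}"
            print(s)
    # bench z
    print('bench',np.nanmedian(W[...,2][(np.abs(W[...,2])<.02)]))
E
```

```text
scene tray 0.78 uv [306. 217.] n8719 rect 555,14 [471. 265.] 89.2 top 39
scene tray 0.52 uv [293. 190.] n629 rect 543,-44 [157.  73.] 74.6 top 62
scene pad1 0.73 uv [401. 260.] n182 med [567. 342.  19.] top 23 rect 560,340 [30. 63.] 3 hsv [ 10.  178.5 157. ]
scene pad1 0.57 uv [393. 272.] n142 med [620. 334.  19.] top 23 rect 617,334 [19. 57.] 6 hsv [ 10. 190. 164.]
scene pad1 0.55 uv [427. 218.] n141 med [411. 337.  19.] top 23 rect 403,338 [32. 57.] 2 hsv [ 10. 169. 157.]
scene pad1 0.51 uv [407. 240.] n122 med [513. 331.  19.] top 23 rect 510,331 [21. 57.] 3 hsv [ 10. 185. 164.]
scene pad1 0.46 uv [464. 247.] n124 med [434. 472.  14.] top 17 rect 433,473 [57. 17.] 79 hsv [ 19.   25.  162.5]
scene pad1 0.46 uv [392. 188.] n142 med [374. 199.  12.] top 18 rect 368,197 [35. 59.] 20 hsv [ 21.  24. 167.]
scene pad1 0.41 uv [453. 280.] n127 med [549. 493.  15.] top 19 rect 544,493 [73. 17.] 12 hsv [ 19.  25. 173.]
scene roller1 0.96 uv [355. 229.] n674 rect 562,188 [103.  54.] 89.5 top 61
scene roller1 0.59 uv [263. 173.] n569 rect 549,-143 [118.  54.] 88.0 top 61
scene roller1 0.58 uv 
[... 683 characters left out ...]
426. 458.  12.] top 15 rect 428,465 [58. 15.] 79 hsv [ 25.   15.5 198.5]
side pad1 0.55 uv [271. 127.] n113 med [549. 485.  10.] top 15 rect 554,499 [76. 41.] 11 hsv [ 25.  16. 170.]
side pad1 0.48 uv [284. 158.] n101 med [506. 320.  16.] top 20 rect 508,325 [17. 61.] 2 hsv [ 11. 189. 171.]
side roller1 0.84 uv [353. 227.] n673 rect 542,-45 [115.  53.] 89.0 top 59
side roller1 0.84 uv [340. 192.] n590 rect 573,81 [ 54. 118.] 0.8 top 59
side roller1 0.74 uv [379. 253.] n809 rect 546,-150 [100.  54.] 87.6 top 59
side roller1 0.61 uv [316. 172.] n566 rect 558,179 [116.  52.] 89.8 top 59
side board 0.78 uv [276. 158.] n1818 zmed 2.6 rect 511,319 [270. 173.] 1.6 top 8
bench -0.0014963902644486993
```

Emit:
{"fn": "servo_tool", "kwargs": {"moves": "-0.87 -0.7 -0.15 0 0 0;-0.87 -0.7 -0.15 0 0 0;-0.87 -0.7 -0.15 0 0 0;-0.87 -0.7 -0.15 0 0 0;-0.87 -0.7 -0.15 0 0 0;-0.87 -0.7 -0.15 0 0 0;-0.87 -0.7 -0.15 0 0 0", "claw": 0.55}}

```text
t: 1.23
tcp_pos: [0.3248, 0.3992, 0.2426]
eef_rot: [180.0, 0.1, 160.7]
wrist_force: [-0.1, 0.6, -0.2]
finger_gap: 0.0666
finger_force: 0.0
```

Emit:
{"fn": "servo_tool", "kwargs": {"moves": "-0.87 -0.7 -0.15 0 0 0;-0.87 -0.7 -0.15 0 0 0;-0.87 -0.7 -0.15 0 0 0;-0.87 -0.7 -0.15 0 0 0;-0.87 -0.7 -0.15 0 0 0;-0.87 -0.7 -0.15 0 0 0;-0.87 -0.7 -0.15 0 0 0"}}

```text
t: 1.82
tcp_pos: [0.4443, 0.2108, 0.2725]
eef_rot: [179.9, 0.2, 160.7]
wrist_force: [1.0, 0.6, 0.0]
finger_gap: 0.0665
finger_force: 0.0
```

Emit:
{"fn": "servo_tool", "kwargs": {"moves": "-0.87 -0.7 -0.15 0 0 -0.166;-0.87 -0.7 -0.15 0 0 -0.166;-0.87 -0.7 -0.15 0 0 -0.166;-0.87 -0.7 -0.15 0 0 -0.166;-0.87 -0.7 -0.15 0 0 -0.166;-0.87 -0.7 -0.15 0 0 -0.166;-0.87 -0.7 -0.15 0 0 -0.166;-0.87 -0.7 -0.15 0 0 -0.166"}}

```text
t: 2.48
tcp_pos: [0.5606, 0.0243, 0.3012]
eef_rot: [179.9, -0.0, 180.0]
wrist_force: [-1.1, 0.4, 0.3]
finger_gap: 0.066
finger_force: 0.0
```

```bash
python3 - <<'E'
from h import *
im,de,p,T=snap('wrist','w1.png'); W=world('wrist',de,T,p); np.savez('w1.npz',im=im,de=de,T=T)
print('cam',T[:3,3])
Z=W[...,2]; print('bench',np.nanmedian(Z[np.abs(Z)<.01]))
for r in env.trace('wrist','roller1')[:6]:
    w=W[r['region']]; w=w[~np.isnan(w[:,0])]
    x=w[w[:,2]>.03]; a,wh,ang=cv2.minAreaRect((x[:,:2]*1000).astype(np.float32))
    print('roller',round(r['score'],2),np.round(r['uv']),np.round(a),np.round(wh),round(ang,1),'top',np.percentile(w[:,2],97))
# end walls: z 30..42
m=(Z>.030)&(Z<.041)
hsv=cv2.cvtColor(im,cv2.COLOR_RGB2HSV)
w=W[m&(hsv[...,1]<70)]
for lo,hi in((.42,.47),(.66,.71)):
    q=w[(w[:,0]>lo)&(w[:,0]<hi)&(abs(w[:,1]-.02)<.23)]
    if len(q)>50:
        f=np.polyfit(q[:,1],q[:,0],1); print('endwall',len(q),f,q[:,1].min(),q[:,1].max(),np.median(q[:,0]),np.median(q[:,2]))
E
```

```text
cam [0.49284036 0.02410885 0.46452151]
bench 0.0016663170948169048
roller 0.87 [197. 159.] [ 548. -142.] [113.  54.] 87.4 top 0.06107508921182111
roller 0.79 [426. 168.] [560. 187.] [ 53. 100.] 0.0 top 0.06119931470779182
roller 0.77 [271. 154.] [544. -37.] [99. 53.] 89.9 top 0.06134236500242859
endwall 1431 [0.01610483 0.45114543] -0.20535724151653062 0.24671758310263162 0.45125735304026365 0.038828308429334324
endwall 1296 [0.01642855 0.68105514] -0.2091478951867206 0.24334863270026919 0.6809678119703573 0.03862451984044912
```

View pics/w1.png

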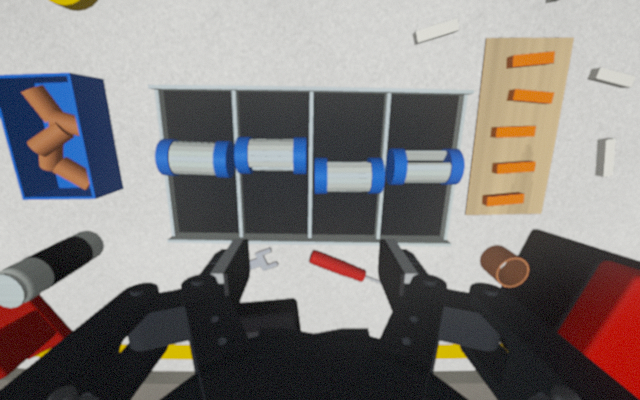

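The wrist view shows four rollers, at (195,158), (271,155), (349,176) and (427,167). The right-hand one shows its slot on the robot side at (430,155). The pads are in the column x≈500–530, and the white bars lie outside the board.

```bash
cat > prof.py <<'E'
from h import *
from scipy.optimize import least_squares
TC=np.array([.566,.019]); YAW=np.radians(-.93)
RT=np.array([[np.cos(YAW),np.sin(YAW)],[-np.sin(YAW),np.cos(YAW)]])  # world->tray
LY=[-.168,-.056,.056,.168]
def tray(W):
    q=W.copy(); q[...,:2]=(W[...,:2]-TC)@RT.T; return q
def toworld(xy): return np.asarray(xy)@RT+TC
def rollers(name,im,W,lanes=range(4),verbose=True):
    hsv=cv2.cvtColor(im,cv2.COLOR_RGB2HSV)
    blue=(hsv[...,0]>100)&(hsv[...,0]<128)&(hsv[...,1]>120)
    Q=tray(W); out={}
    for i in lanes:
        d=Q-[0,LY[i],0]
        m=blue&(abs(d[...,1])<.062)&(abs(d[...,0])<.113)&(d[...,2]>.035)&(d[...,2]<.07)
        w=d[m]
        if len(w)<60: print('lane',i,'few',len(w)); continue
        ymid=(np.percentile(w[:,1],2)+np.percentile(w[:,1],98))/2
        f=least_squares(lambda p:np.hypot(w[:,0]-p[0]-p[2]*w[:,1],w[:,2]-p[1])-.027,[np.median(w[:,0]),.033,0],loss='soft_l1',f_scale=.001)
        x0,z0,sl=f.x
        g=d[(abs(d[...,1]-ymid)<.027)&(abs(d[...,0]-x0)<.04)&(d[...,2]>.02)&(d[...,2]<.07)]
        dx=g[:,0]-x0-sl*g[:,1]; dz=g[:,2]-z0
        r=np.hypot(dx,dz); a=np.degrees(np.arctan2(dx,dz))  # angle from up toward +x
        bins=np.arange(-95,96,10); s=[]
        for b in bins:
            k=(abs(a-b)<5)
            s.append(f"{np.median(r[k])*1000:.0f}" if k.sum()>4 else '--')
        wx=toworld([x0,LY[i]+ymid])
        print(name,'lane',i,'tray x',round(x0*1000,1),'ymid',round(ymid*1000,1),'z0',round(z0*1000,1),'yaw',round(-np.degrees(sl),1),'world',np.round(wx*1000,1),'n',len(w))
        if verbose: print('   ',' '.join(f"{b}:{v}" for b,v in zip(bins,s)))
        out[i]=(x0,ymid,z0)
    return out
E
python3 - <<'E'
from prof import *
d=np.load('w1.npz'); W=world('wrist',d['de'],d['T'],env.camera_params('wrist')); rollers('wrist',d['im'],W)
for n in ('scene','side'):
    im,de,p,T=snap(n); rollers(n,im,world(n,de,T,p))
    big=cv2.resize(im[130:270,210:400] if n=='scene' else im[145:285,270:430],None,fx=4,fy=4,interpolation=cv2.INTER_CUBIC)
    cv2.imwrite(f'pics/{n}1c.png',big[...,::-1])
a=cv2.imread('pics/scene1c.png');b=cv2.imread('pics/side1c.png');print(a.shape,b.shape)
E
```

```text
wrist lane 0 tray x -15.4 ymid 1.7 z0 33.7 yaw -1.5 world [ 547.9 -147.1] n 1010
    -95:-- -85:24 -75:24 -65:24 -55:24 -45:24 -35:24 -25:24 -15:24 -5:24 5:24 15:24 25:24 35:24 45:24 55:24 65:24 75:24 85:-- 95:--
wrist lane 1 tray x -21.0 ymid 0.1 z0 34.1 yaw 0.3 world [544.1 -36.5] n 919
    -95:24 -85:24 -75:24 -65:24 -55:24 -45:24 -35:24 -25:24 -15:23 -5:24 5:24 15:24 25:24 35:24 45:-- 55:-- 65:-- 75:-- 85:-- 95:20
wrist lane 2 tray x 7.6 ymid 0.3 z0 34.0 yaw 1.1 world [574.5  75.2] n 870
    -95:-- -85:-- -75:-- -65:23 -55:24 -45:24 -35:24 -25:24 -15:24 -5:24 5:24 15:24 25:24 35:24 45:24 55:24 65:24 75:24 85:-- 95:--
wrist lane 3 tray x -7.8 ymid -1.1 z0 33.7 yaw 0.8 world [560.9 186. ] n 1021
    -95:12 -85:17 -75:21 -65:-- -55:-- -45:-- -35:-- -25:22 -15:24 -5:24 5:24 15:24 25:24 35:24 45:24 55:24 65:-- 75:24 85:-- 95:--
scene lane 0 tray x -15.9 ymid 5.1 z0 30.7 yaw -1.1 world [ 547.4 -143.6] n 166
    -95:-- -85:-- -75:-- -65:-- -55:-- -45:-- -35:25 -25:24 -15:26 -5:26 5:26 15:26 25:25 35:25 45:25 55:24 65:25 75:24 85:-- 95:--
scene lane 1 tray x -21.1 ymid -4.8 z0 31.3 yaw -
[... 740 characters left out ...]
4 25:25 35:25 45:24 55:25 65:-- 75:-- 85:-- 95:--
side lane 1 tray x -20.9 ymid 4.9 z0 30.4 yaw -1.5 world [544.2 -31.7] n 321
    -95:25 -85:24 -75:25 -65:25 -55:25 -45:26 -35:25 -25:25 -15:24 -5:25 5:24 15:24 25:24 35:23 45:-- 55:-- 65:-- 75:-- 85:-- 95:--
side lane 2 tray x 6.1 ymid 4.3 z0 30.0 yaw 1.3 world [573.1  79.2] n 267
    -95:-- -85:-- -75:-- -65:21 -55:23 -45:23 -35:24 -25:24 -15:24 -5:25 5:25 15:25 25:25 35:25 45:24 55:-- 65:-- 75:-- 85:-- 95:--
side lane 3 tray x -8.4 ymid -3.6 z0 29.7 yaw 0.4 world [560.3 183.6] n 212
    -95:22 -85:20 -75:20 -65:-- -55:-- -45:-- -35:-- -25:23 -15:24 -5:25 5:25 15:25 25:25 35:24 45:-- 55:-- 65:-- 75:-- 85:-- 95:--
(560, 760, 3) (560, 640, 3)
```

View pics/scene1c.png

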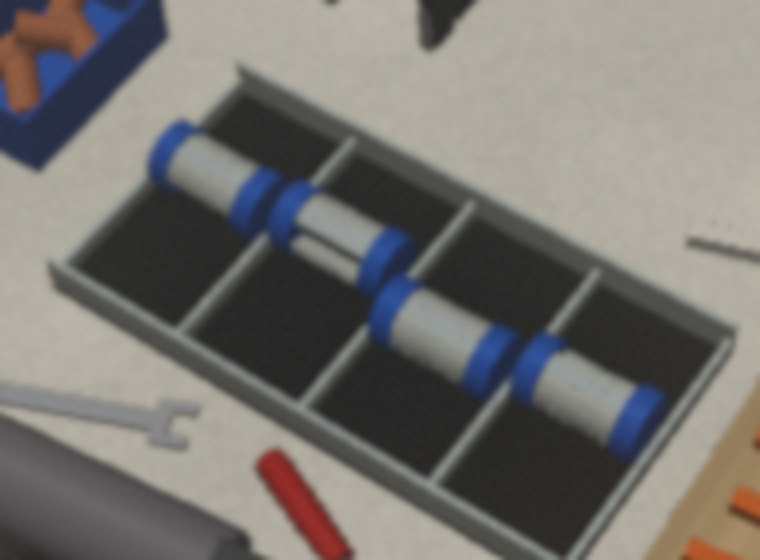

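The crop shows lane 1's slot open toward +x, at about (325,245). The lane 0, 2 and 3 slots can't be seen from this side. Next I'll work out the fingertip geometry and refine the slot edges.

```bash
python3 - <<'E'
from prof import *
d=np.load('w1.npz'); p=env.camera_params('wrist'); M=np.array(p['tool_from_camera'])
t=world('wrist',d['de'],M,p)
m=(t[...,2]>-.06)&(t[...,2]<.06)
q=t[m]; print(len(q), q.max(0)*1000,q.min(0)*1000)
for s in(1,-1):
    k=q[(q[:,1]*s>0)]; z=np.percentile(k[:,2],99.5); e=k[k[:,2]>z-.004]
    print('tip z',z*1000,'y',np.percentile(e[:,1],[2,98])*1000,'x',np.percentile(e[:,0],[2,98])*1000)
# fine profiles
W=world('wrist',d['de'],d['T'],p); Q=tray(W)
for i,x0,ym in((1,-.021,.0001),(3,-.0078,-.0011)):
    dd=Q-[x0,LY[i]+ym,.0339]; g=dd[(abs(dd[...,1])<.027)&(abs(dd[...,0])<.04)&(dd[...,2]>-.02)]
    a=np.degrees(np.arctan2(g[:,0],g[:,2])); r=np.hypot(g[:,0],g[:,2])*1000
    print(i,[(b,len(r[abs(a-b)<2]),round(float(np.median(r[abs(a-b)<2])),1) if (abs(a-b)<2).any() else 0) for b in (range(24,100,4) if i==1 else range(-100,-8,4))])
E
```

```text
2989 [ 12.13516623  47.05658585 -26.93142195] [-11.60124901 -47.24929661 -59.99236703]
tip z -28.05030477146403 y [32.77557633 38.8425995 ] x [-9.19202708 11.35757862]
tip z -28.03475006629268 y [-38.55740452 -33.01142764] x [-9.74132181 11.30830371]
1 [(24, 34, 23.7), (28, 37, 23.8), (32, 37, 24.0), (36, 8, 23.5), (40, 0, 0), (44, 0, 0), (48, 0, 0), (52, 0, 0), (56, 0, 0), (60, 0, 0), (64, 0, 0), (68, 0, 0), (72, 0, 0), (76, 0, 0), (80, 0, 0), (84, 0, 0), (88, 0, 0), (92, 6, 20.9), (96, 55, 20.1)]
3 [(-100, 20, 11.2), (-96, 25, 12.7), (-92, 23, 14.0), (-88, 32, 15.6), (-84, 60, 17.6), (-80, 76, 20.3), (-76, 46, 20.9), (-72, 6, 21.3), (-68, 0, 0), (-64, 0, 0), (-60, 0, 0), (-56, 0, 0), (-52, 0, 0), (-48, 0, 0), (-44, 0, 0), (-40, 0, 0), (-36, 0, 0), (-32, 0, 0), (-28, 0, 0), (-24, 7, 21.6), (-20, 41, 22.3), (-16, 38, 23.0), (-12, 48, 23.8)]
```

Emit:
{"fn": "servo_tool", "kwargs": {"moves": "0.03 0.4 0.4 0 0 0.008;0.03 0.81 0.8 0 0 0.008;0.03 0.81 0.8 0 0 0.008;0.03 0.81 0.8 0 0 0.008;0.03 0.81 0.8 0 0 0.008;0.03 0.81 0.8 0 0 0.008;0.03 0.81 0.8 0 0 0.008;0.03 0.81 0.8 0 0 0.008"}}

```text
t: 3.35
tcp_pos: [0.5534, 0.1869, 0.1414]
eef_rot: [-180.0, -0.1, 179.3]
wrist_force: [0.3, 0.8, 0.5]
finger_gap: 0.0661
finger_force: 0.0
```

Emit:
{"fn": "servo_tool", "kwargs": {"moves": "-0.008 -0.004 0.14 0 0 0;-0.008 -0.004 0.27 0 0 0;-0.008 -0.004 0.27 0 0 0;-0.008 -0.004 0.27 0 0 0"}}

```text
t: 3.68
tcp_pos: [0.5561, 0.1839, 0.0884]
eef_rot: [-180.0, -0.0, 179.0]
wrist_force: [0.2, 0.8, 0.4]
finger_gap: 0.0664
finger_force: 0.0
```

```bash
python3 - <<'E'
from h import *
im,de,p,T=snap('wrist','w2.png'); print(env.state()['tcp_pos'],env.state()['finger_gap'])
M=np.array(p['tool_from_camera']); t=world('wrist',de,M,p)
for s in (1,-1):
    k=t[(abs(t[...,0])<.013)&(t[...,1]*s>.02)&(t[...,1]*s<.06)&(t[...,2]>-.08)&(t[...,2]<.1)]
    h,e=np.histogram(k[:,2]*1000,np.arange(-80,101,10)); print(list(zip(e[:-1].astype(int),h)))
# drawn predicted tip points
for z in(-.028,0,.01,.017,.03): print(z,proj('wrist',[[.011,.035,z],[-.011,.035,z]],M,p).round())
E
```

```text
[0.55714954 0.18414046 0.08942811] 0.0661520298095296
[(np.int64(-80), np.int64(1358)), (np.int64(-70), np.int64(508)), (np.int64(-60), np.int64(579)), (np.int64(-50), np.int64(514)), (np.int64(-40), np.int64(364)), (np.int64(-30), np.int64(39)), (np.int64(-20), np.int64(0)), (np.int64(-10), np.int64(0)), (np.int64(0), np.int64(0)), (np.int64(10), np.int64(0)), (np.int64(20), np.int64(751)), (np.int64(30), np.int64(750)), (np.int64(40), np.int64(31)), (np.int64(50), np.int64(346)), (np.int64(60), np.int64(1)), (np.int64(70), np.int64(0)), (np.int64(80), np.int64(0)), (np.int64(90), np.int64(0))]
[(np.int64(-80), np.int64(1344)), (np.int64(-70), np.int64(482)), (np.int64(-60), np.int64(587)), (np.int64(-50), np.int64(508)), (np.int64(-40), np.int64(353)), (np.int64(-30), np.int64(43)), (np.int64(-20), np.int64(0)), (np.int64(-10), np.int64(0)), (np.int64(0), np.int64(0)), (np.int64(10), np.int64(0)), (np.int64(20), np.int64(726)), (np.int64(30), np.int64(621)), (np.int64(40), np.int64(121)), (np.int64(50), np.int64(300)), (np.int64(60), np.int64(103)), (np.int64(70), np.int64(37)), (np.int64(80), np.int64(31)), (np.int64(90), np.int64(0))]
-0.028 [[383. 236.]
 [381. 276.]]
0 [[373. 218.]
 [371. 252.]]
0.01 [[369. 213.]
 [368. 245.]]
0.017 [[367. 210.]
 [366. 241.]]
0.03 [[364. 204.]
 [363. 233.]]
```

View pics/w2.png

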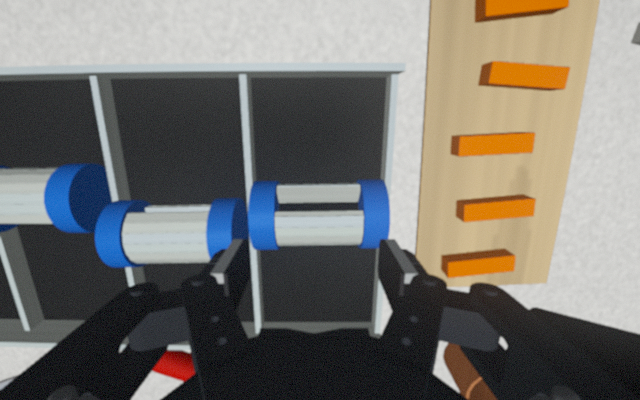

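The view shows lane 3's roller with its slot toward the robot at (318,195), and lane 2's slot edge at (175,208), also on the robot side. The fingertips show at (240,245) and (387,245). I'll find the contact height by force.

Emit:
{"fn": "servo_tool", "kwargs": {"moves": "0 0.01 0.025 0 0 0;0 0.01 0.05 0 0 0;0 0.01 0.05 0 0 0"}}

```text
t: 3.98
tcp_pos: [0.5561, 0.1868, 0.0781]
eef_rot: [180.0, 0.0, 179.1]
wrist_force: [-0.3, 0.4, -1.1]
finger_gap: 0.0662
finger_force: 0.0
```

Emit:
{"fn": "servo_tool", "kwargs": {"moves": "0 0 0.008 0 0 0;0 0 0.015 0 0 0;0 0 0.015 0 0 0"}}

```text
t: 4.23
tcp_pos: [0.5557, 0.187, 0.0747]
eef_rot: [-180.0, -0.0, 179.1]
wrist_force: [-0.4, 1.4, -0.1]
finger_gap: 0.0665
finger_force: 0.0
```

Emit:
{"fn": "servo_tool", "kwargs": {"moves": "0 0 0.008 0 0 0;0 0 0.015 0 0 0;0 0 0.015 0 0 0"}}

```text
t: 4.48
tcp_pos: [0.5556, 0.187, 0.0714]
eef_rot: [-180.0, -0.0, 179.1]
wrist_force: [0.8, -0.6, 0.0]
finger_gap: 0.0663
finger_force: 0.0
```

Emit:
{"fn": "servo_tool", "kwargs": {"moves": "0 0 0.008 0 0 0;0 0 0.015 0 0 0;0 0 0.015 0 0 0"}}

```text
t: 4.73
tcp_pos: [0.5556, 0.1869, 0.0683]
eef_rot: [-180.0, -0.0, 179.1]
wrist_force: [0.1, -0.5, -0.0]
finger_gap: 0.0667
finger_force: 0.0
```

Emit:
{"fn": "servo_tool", "kwargs": {"moves": "0 0 0.008 0 0 0;0 0 0.015 0 0 0;0 0 0.015 0 0 0"}}

```text
t: 4.98
tcp_pos: [0.5556, 0.1869, 0.0654]
eef_rot: [-180.0, -0.0, 179.1]
wrist_force: [-0.4, -0.4, 0.7]
finger_gap: 0.0663
finger_force: 0.0
```

Emit:
{"fn": "servo_tool", "kwargs": {"moves": "0 0 0.008 0 0 0;0 0 0.012 0 0 0;0 0 0.012 0 0 0"}}

```text
t: 5.23
tcp_pos: [0.5557, 0.1869, 0.0631]
eef_rot: [-180.0, -0.0, 179.1]
wrist_force: [-0.7, -0.3, 0.6]
finger_gap: 0.066
finger_force: 0.0
```

Emit:
{"fn": "servo_tool", "kwargs": {"moves": "0 0 0.01 0 0 0;0 0 0.02 0 0 0;0 0 0.03 0 0 0;0 0 0.03 0 0 0"}}

```text
t: 5.57
tcp_pos: [0.5555, 0.1869, 0.0568]
eef_rot: [-180.0, -0.1, 179.1]
wrist_force: [0.1, 0.4, 0.3]
finger_gap: 0.066
finger_force: 0.0
```

```bash
python3 - <<'E'
from h import *
s=env.state();print(s['tcp_pos'],s['wrist_force'])
im,de,p,T=snap('wrist','w3.png')
b=np.hstack([im[150:350,150:470]]); cv2.imwrite('pics/w3c.png',cv2.resize(b,None,fx=2,fy=2)[...,::-1])
E
```

```text
[0.55548834 0.18687604 0.05679677] [0.10866681 0.40756975 0.2628362 ]
```

View pics/w3c.png

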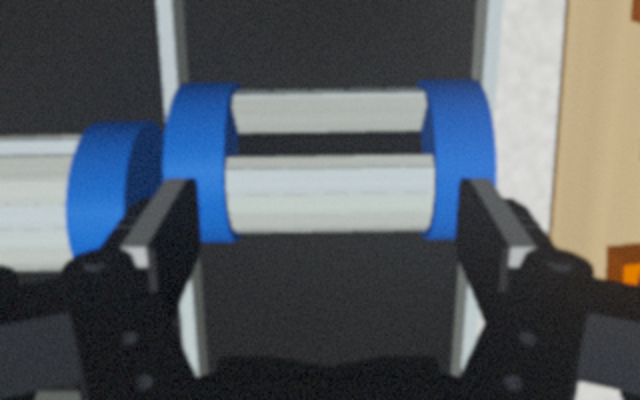

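The fingertip plates show at crop (160,220) and (490,220), still clearly above the rims. I'll keep descending carefully.

Emit:
{"fn": "servo_tool", "kwargs": {"moves": "0 0 0.01 0 0 0;0 0 0.02 0 0 0;0 0 0.025 0 0 0;0 0 0.025 0 0 0"}}

```text
t: 5.95
tcp_pos: [0.5556, 0.1869, 0.052]
eef_rot: [-180.0, -0.0, 179.1]
wrist_force: [-0.1, -0.0, 0.2]
finger_gap: 0.0662
finger_force: 0.0
```

Emit:
{"fn": "servo_tool", "kwargs": {"moves": "0 0 0.01 0 0 0;0 0 0.02 0 0 0;0 0 0.025 0 0 0;0 0 0.025 0 0 0"}}

```text
t: 6.28
tcp_pos: [0.5556, 0.1869, 0.047]
eef_rot: [-180.0, -0.0, 179.1]
wrist_force: [-0.6, 0.4, -0.7]
finger_gap: 0.0662
finger_force: 0.0
```

```bash
python3 - <<'E'
from h import *
s=env.state();print(s['tcp_pos'],s['wrist_force'])
im,de,p,T=snap('wrist','w4.png'); W=world('wrist',de,T,p)
M=np.array(p['tool_from_camera']); t=world('wrist',de,M,p)
k=t[(abs(t[...,0])<.02)&(abs(t[...,1])>.02)&(abs(t[...,1])<.06)&(t[...,2]>-.08)&(t[...,2]<.1)]
h,e=np.histogram(k[:,2]*1000,np.arange(-80,60,5)); print(list(zip(e[:-1].astype(int).tolist(),h.tolist())))
E
```

```text
[0.55562296 0.1869255  0.04699367] [-0.61160341  0.36695153 -0.74615558]
[(-80, 2156), (-75, 981), (-70, 363), (-65, 620), (-60, 594), (-55, 599), (-50, 515), (-45, 505), (-40, 406), (-35, 297), (-30, 79), (-25, 0), (-20, 8), (-15, 2152), (-10, 1653), (-5, 608), (0, 285), (5, 370), (10, 733), (15, 343), (20, 161), (25, 18), (30, 13), (35, 406), (40, 285), (45, 0), (50, 0)]
```

Emit:
{"fn": "servo_tool", "kwargs": {"moves": "0 0 0.02 0 0 0;0 0 0.04 0 0 0;0 0 0.05 0 0 0;0 0 0.05 0 0 0"}}

```text
t: 6.67
tcp_pos: [0.5553, 0.1868, 0.0366]
eef_rot: [-180.0, -0.1, 179.1]
wrist_force: [-0.1, -0.6, 0.6]
finger_gap: 0.0663
finger_force: 0.0
```

Emit:
{"fn": "servo_tool", "kwargs": {"moves": "0 0 0.005 0 0 0;0 0 0.01 0 0 0;0 0 0.01 0 0 0"}}

```text
t: 6.92
tcp_pos: [0.5558, 0.1869, 0.0352]
eef_rot: [-180.0, -0.0, 179.1]
wrist_force: [-0.6, -1.2, -1.5]
finger_gap: 0.0658
finger_force: 0.0
```

Emit:
{"fn": "servo_tool", "kwargs": {"moves": "0 0 0.005 0 0 0;0 0 0.008 0 0 0;0 0 0.008 0 0 0"}}

```text
t: 7.17
tcp_pos: [0.556, 0.187, 0.0338]
eef_rot: [180.0, 0.0, 179.1]
wrist_force: [0.1, 0.1, 0.3]
finger_gap: 0.0663
finger_force: 0.0
```

Emit:
{"fn": "servo_tool", "kwargs": {"moves": "0 0 0.005 0 0 0;0 0 0.008 0 0 0;0 0 0.008 0 0 0"}}

```text
t: 7.42
tcp_pos: [0.5577, 0.187, 0.0336]
eef_rot: [180.0, 0.2, 179.1]
wrist_force: [-0.1, -0.1, 7.0]
finger_gap: 0.0663
finger_force: 3.5
```

Emit:
{"fn": "servo_tool", "kwargs": {"moves": "-0.01 0 0 0 0 0;-0.025 0 0 0 0 0;-0.04 0 0 0 0 0;-0.055 0 0 0 0 0;-0.07 0 0 0 0 0;-0.085 0 0 0 0 0;-0.1 0 0 0 0 0;-0.11 0 0 0 0 0;-0.12 0 0 0 0 0;-0.12 0 0 0 0 0"}}

```text
t: 8.25
tcp_pos: [0.5819, 0.1869, 0.0336]
eef_rot: [180.0, 0.2, 179.1]
wrist_force: [0.8, 0.7, 7.2]
finger_gap: 0.0662
finger_force: 3.3
```

Emit:
{"fn": "servo_tool", "kwargs": {"moves": "0 0 -0.03 0 0 0;0.06 0 -0.03 0 0 0;0.06 0 -0.03 0 0 0"}}

```text
t: 8.5
tcp_pos: [0.5653, 0.1867, 0.0382]
eef_rot: [-180.0, -0.2, 179.1]
wrist_force: [-0.5, 0.5, -1.2]
finger_gap: 0.0662
finger_force: 0.0
```

```bash
cat >> prof.py <<'E'
def edges(W,i,x0,ym,z0):
    """slot edge angles from drum height profile"""
    dd=tray(W)-[x0,LY[i]+ym,z0]; g=dd[(abs(dd[...,1])<.024)&(abs(dd[...,0])<.04)&(dd[...,2]>-.02)]
    a=np.degrees(np.arctan2(g[:,0],g[:,2])); r=np.hypot(g[:,0],g[:,2])*1000
    print('  fine',' '.join(f"{b}:{np.median(r[abs(a-b)<2]):.1f}/{(abs(a-b)<2).sum()}" for b in range(-100,101,4) if (abs(a-b)<2).any()))
def look(lane,fn=None):
    im,de,p,T=snap('wrist',fn); W=world('wrist',de,T,p)
    o=rollers('wrist',im,W,lane,False)
    for i in o: edges(W,i,*o[i])
    s=env.state(); print('tcp',s['tcp_pos'].round(4),'yaw',s['eef_rot'][2].round(1))
    return im,W,o
E
python3 -c "
from prof import *
look([2,3],'w5.png')"
```

```text
wrist lane 2 tray x 7.2 ymid -6.0 z0 33.8 yaw 0.3 world [574.   68.9] n 6891
wrist lane 3 tray x 3.7 ymid -6.8 z0 33.7 yaw 0.9 world [572.3 180.1] n 3899
  fine -68:21.4/30 -64:21.7/46 -60:23.6/55 -56:23.7/210 -52:23.7/199 -48:23.7/208 -44:23.9/219 -40:24.2/228 -36:24.0/253 -32:23.8/240 -28:23.9/246 -24:24.0/260 -20:24.1/260 -16:23.9/258 -12:23.8/240 -8:23.9/253 -4:24.0/256 0:24.1/205 4:23.9/214 8:23.8/200 12:23.8/206 16:24.1/191 20:24.0/133 24:23.9/128 28:23.8/135 32:23.9/104 36:24.1/84 40:24.0/36 44:24.0/33 48:23.9/28 52:24.2/30 56:24.1/12 60:26.3/2 64:24.3/1 72:26.8/3 80:27.2/1
  fine -100:23.4/27 -96:23.1/105 -92:9.3/158 -88:9.0/197 -84:8.4/207 -80:10.8/188 -76:23.2/238 -72:23.0/231 -68:23.3/209 -64:23.4/229 -60:23.5/279 -56:22.4/358 -52:21.5/334 -48:5.6/75 -44:3.7/35 -40:4.3/40 -36:3.3/34 -32:4.2/41 -24:3.7/76 -16:98.1/207 -12:123.2/8326 -8:113.0/7317 -4:3.7/39 0:21.4/89 4:21.9/333 8:22.9/377 12:23.7/314 16:23.9/235 20:23.7/225 24:23.7/259 28:23.9/273 32:8.6/204 36:8.9/267 40:9.5/220 44:10.3/166 48:24.0/121 52:24.3/18 60:26.5/1 64:26.7/1 68:27.3/1 84:27.0/1
tcp [0.5664 0.1867 0.0381] yaw 179.1
```

Emit:
{"fn": "servo_tool", "kwargs": {"moves": "0 0 0.025 0 0 0;0 0 0.03 0 0 0;0 0 0.03 0 0 0;-0.01 0 0.03 0 0 0;-0.025 0 0.03 0 0 0;-0.04 0 0.03 0 0 0;-0.055 0 0.03 0 0 0;-0.07 0 0.03 0 0 0;-0.085 0 0.03 0 0 0;-0.1 0 0.03 0 0 0;-0.11 0 0.03 0 0 0;-0.12 0 0.03 0 0 0;-0.12 0 0.03 0 0 0;-0.12 0 0 0 0 0;-0.06 0 -0.1 0 0 0;-0.06 0 -0.1 0 0 0;-0.06 0 -0.1 0 0 0"}}

```text
t: 9.97
tcp_pos: [0.5803, 0.1867, 0.0586]
eef_rot: [180.0, 0.1, 179.1]
wrist_force: [0.3, 0.6, 0.3]
finger_gap: 0.0661
finger_force: 0.0
```

```bash
cat >> prof.py <<'E'
def slot(W,im,i,x0,ym,z0,c0):
    """fit slot angle: find edges on both sides of c0"""
    dd=tray(W)-[x0,LY[i]+ym,z0]; g=dd[(abs(dd[...,1])<.024)&(abs(dd[...,0])<.04)&(dd[...,2]>-.02)]
    a=np.degrees(np.arctan2(g[:,0],g[:,2])); r=np.hypot(g[:,0],g[:,2])
    k=(r>.0195)&(r<.0255)
    h=lambda b:(k&(abs(a-b)<1)).sum()
    L=c0;Rr=c0
    while h(L)<25 and L>-110: L-=1
    while h(Rr)<25 and Rr<110: Rr+=1
    print('  slot edges',L,Rr,'centre',(L+Rr)/2)
E
python3 -c "
from prof import *
im,W,o=look([2,3],'w6.png'); slot(W,im,3,*o[3],0)"
```

```text
wrist lane 2 tray x 6.8 ymid -6.0 z0 33.7 yaw 0.2 world [573.6  68.9] n 6513
wrist lane 3 tray x 15.7 ymid -0.3 z0 33.8 yaw 0.8 world [584.4 186.4] n 4007
  fine -68:20.5/1 -64:21.5/3 -60:23.4/36 -56:23.5/149 -52:23.5/171 -48:23.4/161 -44:23.7/162 -40:23.8/181 -36:23.6/203 -32:23.5/193 -28:23.6/203 -24:23.7/226 -20:24.0/160 -16:23.9/223 -12:23.9/230 -8:24.0/205 -4:24.0/202 0:24.1/203 4:24.1/182 8:24.0/179 12:24.0/180 16:24.3/185 20:24.3/145 24:24.1/121 28:24.0/131 32:24.1/116 36:24.3/116 40:24.3/64 44:24.2/60 48:24.1/57 52:24.1/65 56:24.4/41 60:25.7/3 68:27.6/1 76:25.6/1 80:26.7/2
  fine -96:23.8/2 -92:23.4/42 -88:23.6/69 -84:23.4/68 -80:23.4/61 -76:23.6/68 -72:23.6/117 -68:23.5/130 -64:23.6/121 -60:23.6/139 -56:23.7/138 -52:23.9/173 -48:23.7/180 -44:23.6/190 -40:23.8/195 -36:23.7/234 -32:22.8/287 -28:21.8/218 -24:21.7/90 -20:3.9/70 -12:124.2/462 -8:137.2/15482 -4:137.7/36 0:3.8/34 4:3.4/22 8:4.1/24 12:3.8/29 16:3.6/26 20:4.2/24 24:4.9/51 28:21.2/273 32:21.7/406 36:22.6/307 40:15.0/169 44:14.0/161 48:12.8/168 52:12.0/175 56:11.1/126 60:8.3/116 64:8.3/139 68:8.9/122 72:9.6/61 76:9.8/12 80:9.2/1
tcp [0.5802 0.1866 0.058 ] yaw 179.1
  slot edges -24 26 centre 1.0
```

Emit:
{"fn": "servo_tool", "kwargs": {"moves": "0.03 -0.2 0 0 0 0;0.06 -0.4 0 0 0 0;0.06 -0.56 0 0 0 0;0.06 -0.56 0 0 0 0;0.06 -0.56 0 0 0 0;0.06 -0.56 0.05 0 0 0;0.06 -0.56 0.1 0 0 0;0.06 -0.56 0.12 0 0 0;0.06 -0.56 0.128 0 0 0;0.06 -0.56 0.13 0 0 0"}}

```text
t: 10.85
tcp_pos: [0.5684, 0.076, 0.0334]
eef_rot: [-180.0, 0.3, 179.2]
wrist_force: [-0.2, -1.0, 15.8]
finger_gap: 0.0663
finger_force: 7.4
```

Emit:
{"fn": "servo_tool", "kwargs": {"moves": "-0.01 0 0 0 0 0;-0.025 0 0 0 0 0;-0.04 0 0 0 0 0;-0.06 0 0 0 0 0;-0.08 0 0 0 0 0;-0.1 0 0 0 0 0;-0.12 0 0 0 0 0;-0.14 0 0 0 0 0;-0.15 0 0 0 0 0;-0.16 0 0 0 0 0;-0.16 0 0 0 0 0;-0.16 0 -0.03 0 0 0;-0.08 0 -0.03 0 0 0;-0.08 0 -0.03 0 0 0"}}

```text
t: 12.02
tcp_pos: [0.5782, 0.076, 0.0371]
eef_rot: [180.0, -0.4, 179.2]
wrist_force: [-1.8, 1.1, -0.1]
finger_gap: 0.0664
finger_force: 0.0
```

Emit:
{"fn": "servo_tool", "kwargs": {"moves": "0 0 0.025 0 0 0;0 0 0.03 0 0 0;0 0 0.03 0 0 0;-0.01 0 0.03 0 0 0;-0.025 0 0.03 0 0 0;-0.04 0 0.03 0 0 0;-0.06 0 0.03 0 0 0;-0.08 0 0.03 0 0 0;-0.1 0 0.03 0 0 0;-0.12 0 0.03 0 0 0;-0.14 0 0.03 0 0 0;-0.15 0 0.03 0 0 0;-0.16 0 0.03 0 0 0;-0.16 0 0.03 0 0 0;-0.16 0 0 0 0 0;-0.1 0 -0.05 0 0 0;-0.1 0 -0.05 0 0 0"}}

```text
t: 13.43
tcp_pos: [0.6009, 0.0746, 0.0484]
eef_rot: [-180.0, -0.1, 179.1]
wrist_force: [-1.0, 0.4, -0.2]
finger_gap: 0.0666
finger_force: 0.0
```

```bash
python3 -c "
from prof import *
im,W,o=look([2],'w7.png'); slot(W,im,2,*o[2],-20)"
```

```text
wrist lane 2 tray x 39.5 ymid -6.4 z0 33.6 yaw 0.3 world [606.3  67.9] n 4287
  fine -100:22.8/32 -96:22.9/77 -92:9.2/150 -88:8.2/163 -84:8.3/153 -80:8.6/179 -76:22.6/201 -72:22.7/205 -68:22.8/173 -64:23.0/199 -60:23.0/247 -56:22.1/342 -52:21.2/285 -48:20.9/97 -44:4.2/38 -40:3.2/28 -36:3.8/34 -32:4.8/11 -28:3.4/64 -24:4.6/9 -20:4.7/9 -16:3.6/59 -12:133.4/7938 -8:122.6/7846 -4:3.5/22 0:4.4/54 4:22.0/248 8:23.0/322 12:23.9/310 16:24.1/210 20:24.0/214 24:24.1/201 28:24.1/250 32:10.5/203 36:9.3/205 40:9.7/255 44:10.1/186 48:24.1/142 52:10.4/25 56:27.6/2 60:24.7/7 64:24.7/15 68:24.9/11 72:25.4/2 76:27.5/2 80:26.8/1
tcp [0.6017 0.0745 0.0479] yaw 179.1
  slot edges -49 2 centre -23.5
```

Emit:
{"fn": "servo_tool", "kwargs": {"moves": "0 0 0.06 0 0 0;0 0 0.075 0 0 0;0 0 0.077 0 0 0;-0.01 0 0.077 0 0 0;-0.025 0 0.077 0 0 0;-0.04 0 0.077 0 0 0;-0.055 0 0.077 0 0 0;-0.07 0 0.077 0 0 0;-0.085 0 0.077 0 0 0;-0.1 0 0.077 0 0 0;-0.11 0 0.077 0 0 0;-0.11 0 0.077 0 0 0"}}

```text
t: 14.48
tcp_pos: [0.6271, 0.0742, 0.0335]
eef_rot: [180.0, 0.3, 179.1]
wrist_force: [0.1, 2.3, 10.5]
finger_gap: 0.0661
finger_force: 5.6
```

Emit:
{"fn": "servo_tool", "kwargs": {"moves": "0 0 -0.05 0 0 0;0.05 0 -0.13 0 0 0;0.05 0 -0.13 0 0 0;0.05 0 -0.13 0 0 0"}}

```text
t: 14.82
tcp_pos: [0.6141, 0.0739, 0.0583]
eef_rot: [-180.0, -0.0, 179.1]
wrist_force: [0.1, 0.1, 0.1]
finger_gap: 0.0661
finger_force: 0.0
```

```bash
python3 -c "
from prof import *
im,W,o=look([1,2],'w8.png'); slot(W,im,2,*o[2],0)"
```

```text
wrist lane 1 tray x -21.4 ymid -5.8 z0 33.4 yaw 0.3 world [543.6 -42.5] n 8036
wrist lane 2 tray x 49.3 ymid -6.3 z0 33.7 yaw 0.3 world [616.1  67.9] n 4464
  fine -84:24.2/1 -80:24.2/18 -76:23.6/54 -72:23.6/34 -68:23.7/60 -64:23.8/32 -60:23.9/119 -56:23.9/137 -52:23.7/127 -48:23.9/147 -44:24.0/147 -40:24.1/190 -36:24.0/213 -32:24.0/210 -28:24.1/213 -24:24.2/235 -20:24.1/263 -16:24.0/268 -12:24.1/259 -8:24.1/256 -4:24.3/275 0:24.2/273 4:24.0/263 8:24.2/257 12:24.3/261 16:24.2/239 20:24.3/230 24:24.1/222 28:24.1/224 32:24.3/194 36:23.4/42 40:22.4/67 44:21.7/10 52:21.8/1 56:21.0/1 60:28.0/1 72:20.4/1 92:20.1/36 96:19.8/297 100:18.3/256
  fine -100:23.1/6 -96:23.2/32 -92:22.9/55 -88:22.7/49 -84:22.9/43 -80:23.1/49 -76:23.2/107 -72:22.9/105 -68:23.1/115 -64:23.1/112 -60:23.4/123 -56:23.3/165 -52:23.1/191 -48:23.2/239 -44:23.3/213 -40:23.3/225 -36:22.6/283 -32:21.8/246 -28:21.2/108 -24:4.1/67 -20:14.0/1 -16:3.9/47 -12:2.9/22 -8:137.3/10759 -4:135.1/5097 0:3.2/31 4:4.1/22 8:3.8/30 12:4.3/32 16:4.1/34 20:4.8/56 24:21.5/264 28:22.4/363 32:23.3/321 36:15.9/207 40:14.9/188 44:13.7/173 48:12.6/191 52:8.9/157 56:8.1/140 60:9.3/156 64:10.0/142 68:10.0/66 72:10.3/8 80:27.2/3
tcp [0.614  0.0739 0.0579] yaw 179.1
  slot edges -28 22 centre -3.0
```

Emit:
{"fn": "servo_tool", "kwargs": {"moves": "0.15 -0.2 0 0 0 0;0.3 -0.4 0 0 0 0;0.305 -0.557 0 0 0 0;0.305 -0.557 0 0 0 0;0.305 -0.557 0 0 0 0;0.305 -0.557 0.05 0 0 0;0.305 -0.557 0.1 0 0 0;0.305 -0.557 0.12 0 0 0;0.305 -0.557 0.126 0 0 0;0.305 -0.557 0.128 0 0 0;0.305 -0.557 0.128 0 0 0"}}

```text
t: 15.78
tcp_pos: [0.5531, -0.0352, 0.0336]
eef_rot: [-180.0, 0.2, 179.2]
wrist_force: [-0.1, -0.3, 7.5]
finger_gap: 0.0659
finger_force: 4.0
```

Emit:
{"fn": "servo_tool", "kwargs": {"moves": "0.01 0 0 0 0 0;0.025 0 0 0 0 0;0.04 0 0 0 0 0;0.06 0 0 0 0 0;0.08 0 0 0 0 0;0.1 0 0 0 0 0;0.12 0 0 0 0 0;0.14 0 0 0 0 0;0.15 0 0 0 0 0;0.15 0 0 0 0 0;0.15 0 -0.03 0 0 0;0.075 0 -0.03 0 0 0;0.075 0 -0.03 0 0 0"}}

```text
t: 16.87
tcp_pos: [0.5395, -0.0357, 0.0392]
eef_rot: [-179.9, 0.3, 179.2]
wrist_force: [0.8, -0.2, -0.4]
finger_gap: 0.0663
finger_force: 0.0
```

Emit:
{"fn": "servo_tool", "kwargs": {"moves": "0 0 0.025 0 0 0;0 0 0.03 0 0 0;0 0 0.03 0 0 0;0.01 0 0.03 0 0 0;0.025 0 0.03 0 0 0;0.04 0 0.03 0 0 0;0.06 0 0.03 0 0 0;0.08 0 0.03 0 0 0;0.1 0 0.03 0 0 0;0.12 0 0.03 0 0 0;0.14 0 0.03 0 0 0;0.15 0 0.03 0 0 0;0.15 0 0.03 0 0 0;0.15 0 0 0 0 0;0.08 0 -0.1 0 0 0;0.08 0 -0.1 0 0 0;0.08 0 -0.1 0 0 0"}}

```text
t: 18.28
tcp_pos: [0.5209, -0.0359, 0.0594]
eef_rot: [-180.0, 0.1, 179.1]
wrist_force: [0.4, 0.8, 0.3]
finger_gap: 0.066
finger_force: 0.0
```

```bash
python3 -c "
from prof import *
im,W,o=look([0,1],'w9.png'); slot(W,im,1,*o[1],0)"
```

```text
wrist lane 0 tray x -15.4 ymid 1.2 z0 34.0 yaw -1.6 world [ 547.9 -147.6] n 3398
wrist lane 1 tray x -52.3 ymid -0.4 z0 33.8 yaw 0.2 world [512.8 -36.5] n 4789
  fine -100:23.6/29 -96:23.5/31 -92:23.5/36 -88:23.7/82 -84:23.5/92 -80:23.5/81 -76:23.7/100 -72:23.6/98 -68:23.7/128 -64:23.4/151 -60:23.5/137 -56:23.7/141 -52:23.8/166 -48:23.7/183 -44:23.7/177 -40:23.8/182 -36:23.9/179 -32:24.0/209 -28:23.7/195 -24:23.8/173 -20:23.7/217 -16:23.9/192 -12:23.8/184 -8:23.7/160 -4:23.5/184 0:23.8/181 4:24.0/161 8:23.8/131 12:23.7/124 16:23.6/87 20:23.6/85 24:23.7/61 28:23.6/41 32:23.6/19 36:23.5/15 40:23.6/11 44:23.4/3
  fine -92:23.3/4 -88:23.6/54 -84:23.4/65 -80:23.4/80 -76:23.5/67 -72:23.7/60 -68:23.8/130 -64:23.6/132 -60:23.5/133 -56:23.5/149 -52:23.8/137 -48:23.8/192 -44:23.7/190 -40:23.6/196 -36:23.7/194 -32:23.7/268 -28:22.8/269 -24:21.6/275 -20:22.2/28 -16:3.9/68 -12:2.7/3 -8:4.5/20 -4:142.8/8899 0:131.3/7065 4:4.0/23 8:3.5/31 12:3.3/17 16:3.9/32 20:3.6/26 24:4.3/26 28:21.6/76 32:21.2/312 36:21.6/379 40:22.9/298 44:15.0/166 48:13.4/170 52:12.9/168 56:12.0/165 60:8.4/141 64:8.4/139 68:8.4/146 72:9.1/107 76:9.1/37 80:9.2/13 84:9.9/1
tcp [ 0.5195 -0.0356  0.0587] yaw 179.1
  slot edges -21 29 centre 4.0
```

Emit:
{"fn": "servo_tool", "kwargs": {"moves": "0 0 0.06 0 0 0;0 0 0.11 0 0 0;0 0 0.125 0 0 0;0 0 0.13 0 0 0;0 0 0.13 0 0 0;0.01 0 0.13 0 0 0;0.02 0 0.13 0 0 0;0.023 0 0.13 0 0 0;0.023 0 0.13 0 0 0;0.023 0 0.1 0 0 0;0.023 0 0 0 0 0;0.023 0 0 0 0 0"}}

```text
t: 19.33
tcp_pos: [0.5162, -0.036, 0.0604]
eef_rot: [-180.0, 0.1, 179.1]
wrist_force: [-0.1, 0.1, 0.2]
finger_gap: 0.0662
finger_force: 0.0
```

Emit:
{"fn": "servo_tool", "kwargs": {"moves": "0 -0.2 0 0 0 0;-0.08 -0.4 0 0 0 0;-0.131 -0.556 0 0 0 0;-0.131 -0.556 0 0 0 0;-0.131 -0.556 0 0 0 0;-0.131 -0.556 0.05 0 0 0;-0.131 -0.556 0.1 0 0 0;-0.131 -0.556 0.12 0 0 0;-0.131 -0.556 0.126 0 0 0;-0.131 -0.556 0.129 0 0 0;-0.131 -0.556 0.129 0 0 0"}}

```text
t: 20.25
tcp_pos: [0.54, -0.1457, 0.0335]
eef_rot: [180.0, -0.0, 179.2]
wrist_force: [-0.5, 2.3, 6.9]
finger_gap: 0.0663
finger_force: 3.3
```

Emit:
{"fn": "servo_tool", "kwargs": {"moves": "-0.01 0 0 0 0 0;-0.025 0 0 0 0 0;-0.045 0 0 0 0 0;-0.065 0 0 0 0 0;-0.085 0 0 0 0 0;-0.105 0 0 0 0 0;-0.125 0 0 0 0 0;-0.145 0 0 0 0 0;-0.16 0 0 0 0 0;-0.17 0 0 0 0 0;-0.17 0 0 0 0 0;-0.17 0 -0.03 0 0 0;-0.085 0 -0.03 0 0 0;-0.085 0 -0.03 0 0 0"}}

```text
t: 21.42
tcp_pos: [0.5535, -0.1456, 0.0386]
eef_rot: [179.9, -0.3, 179.2]
wrist_force: [-1.1, 0.4, -0.3]
finger_gap: 0.0661
finger_force: 0.0
```

Emit:
{"fn": "servo_tool", "kwargs": {"moves": "0 0 0.025 0 0 0;0 0 0.03 0 0 0;0 0 0.03 0 0 0;-0.01 0 0.03 0 0 0;-0.025 0 0.03 0 0 0;-0.045 0 0.03 0 0 0;-0.065 0 0.03 0 0 0;-0.085 0 0.03 0 0 0;-0.105 0 0.03 0 0 0;-0.125 0 0.03 0 0 0;-0.145 0 0.03 0 0 0;-0.16 0 0.03 0 0 0;-0.17 0 0.03 0 0 0;-0.17 0 0.03 0 0 0;-0.17 0 0 0 0 0;-0.085 0 0 0 0 0;-0.085 0 0 0 0 0"}}

```text
t: 22.83
tcp_pos: [0.5707, -0.1469, 0.0387]
eef_rot: [179.9, -0.3, 179.1]
wrist_force: [-0.0, 0.3, -1.7]
finger_gap: 0.0663
finger_force: 0.0
```

Emit:
{"fn": "servo_tool", "kwargs": {"moves": "0 0 0.025 0 0 0;0 0 0.03 0 0 0;0 0 0.03 0 0 0;-0.01 0 0.03 0 0 0;-0.025 0 0.03 0 0 0;-0.045 0 0.03 0 0 0;-0.065 0 0.03 0 0 0;-0.085 0 0.03 0 0 0;-0.105 0 0.03 0 0 0;-0.125 0 0.03 0 0 0;-0.145 0 0.03 0 0 0;-0.16 0 0.03 0 0 0;-0.17 0 0.03 0 0 0;-0.17 0 0.03 0 0 0;-0.17 0 0 0 0 0;-0.085 0 -0.1 0 0 0;-0.085 0 -0.1 0 0 0;-0.085 0 -0.1 0 0 0"}}

```text
t: 24.33
tcp_pos: [0.5904, -0.1478, 0.0596]
eef_rot: [180.0, -0.0, 179.1]
wrist_force: [0.9, 0.2, 0.4]
finger_gap: 0.0662
finger_force: 0.0
```

```bash
python3 -c "
from prof import *
im,W,o=look([0,1],'w10.png')"
```

```text
wrist lane 0 tray x 35.3 ymid 6.7 z0 34.0 yaw -1.2 world [ 598.7 -142.9] n 3513
wrist lane 1 tray x -54.2 ymid -0.6 z0 33.3 yaw 0.3 world [510.9 -36.8] n 8457
  fine -100:23.3/22 -96:23.5/41 -92:23.2/48 -88:23.4/47 -84:23.4/58 -80:23.5/63 -76:23.5/110 -72:23.4/109 -68:23.3/116 -64:23.5/114 -60:23.6/134 -56:23.7/156 -52:23.6/171 -48:23.4/183 -44:23.5/165 -40:23.9/188 -36:23.4/211 -32:23.6/183 -28:23.6/226 -24:23.8/232 -20:23.8/157 -16:23.6/231 -12:144.5/8563 -8:133.1/7757 -4:23.8/207 0:23.9/189 4:23.7/174 8:23.6/169 12:23.7/190 16:23.9/172 20:23.9/124 24:23.8/117 28:23.7/122 32:23.9/115 36:24.0/100 40:24.0/51 44:23.7/56 48:23.8/47 52:24.0/60 56:24.4/32 60:25.7/4 68:26.3/4 76:26.0/1 80:27.4/2
  fine -76:23.9/13 -72:23.9/78 -68:23.4/134 -64:9.7/195 -60:9.7/207 -56:9.4/210 -52:23.5/263 -48:23.7/240 -44:23.7/269 -40:23.7/241 -36:23.9/303 -32:23.0/450 -28:22.0/383 -24:21.8/114 -20:4.8/32 -16:4.4/40 -12:4.3/43 -8:4.2/35 -4:4.3/24 0:4.3/49 4:4.3/17 8:4.1/46 12:4.1/24 16:4.2/45 20:4.8/27 24:5.9/88 28:22.1/315 32:23.1/346 36:24.0/287 40:24.0/232 44:23.9/229 48:23.8/225 52:23.9/242 56:9.1/178 60:9.5/231 64:9.6/186 68:23.6/130 72:23.9/91 76:24.0/11 88:23.7/5 92:23.8/18 96:23.9/1
tcp [ 0.5908 -0.1479  0.0591] yaw 179.1
```

Emit:
{"fn": "servo_tool", "kwargs": {"moves": "-0.08 0 0.05 0 0 0;-0.08 0 0.1 0 0 0;-0.08 0 0.125 0 0 0;-0.08 0 0.13 0 0 0;-0.08 0 0.13 0 0 0;-0.07 0 0.13 0 0 0;-0.055 0 0.13 0 0 0;-0.035 0 0.13 0 0 0;-0.015 0 0.13 0 0 0;0.005 0 0.13 0 0 0;0.025 0 0.13 0 0 0;0.045 0 0.13 0 0 0;0.065 0 0.13 0 0 0;0.08 0 0.13 0 0 0;0.09 0 0.13 0 0 0;0.09 0 0.13 0 0 0;0.09 0 0.1 0 0 0;0.005 0 0.1 0 0 0;0.005 0 0.1 0 0 0"}}

```text
t: 25.97
tcp_pos: [0.5925, -0.1489, 0.0394]
eef_rot: [-179.9, 0.2, 179.1]
wrist_force: [1.1, -0.1, 0.0]
finger_gap: 0.0663
finger_force: 0.0
```

Emit:
{"fn": "servo_tool", "kwargs": {"moves": "0 0 0.025 0 0 0;0 0 0.03 0 0 0;0 0 0.03 0 0 0;0.01 0 0.03 0 0 0;0.025 0 0.03 0 0 0;0.045 0 0.03 0 0 0;0.065 0 0.03 0 0 0;0.085 0 0.03 0 0 0;0.105 0 0.03 0 0 0;0.125 0 0.03 0 0 0;0.145 0 0.03 0 0 0;0.16 0 0.03 0 0 0;0.17 0 0.03 0 0 0;0.17 0 0.03 0 0 0;0.17 0 0 0 0 0;0.085 0 0 0 0 0;0.085 0 0 0 0 0"}}

```text
t: 27.38
tcp_pos: [0.5752, -0.1487, 0.0396]
eef_rot: [-179.9, 0.2, 179.1]
wrist_force: [0.8, -0.8, -0.3]
finger_gap: 0.066
finger_force: 0.0
```

Emit:
{"fn": "servo_tool", "kwargs": {"moves": "0 0 0.025 0 0 0;0 0 0.03 0 0 0;0 0 0.03 0 0 0;0.01 0 0.03 0 0 0;0.025 0 0.03 0 0 0;0.045 0 0.03 0 0 0;0.065 0 0.03 0 0 0;0.085 0 0.03 0 0 0;0.105 0 0.03 0 0 0;0.125 0 0.03 0 0 0;0.145 0 0.03 0 0 0;0.16 0 0.03 0 0 0;0.17 0 0.03 0 0 0;0.17 0 0.03 0 0 0;0.17 0 0 0 0 0;0.085 0 0 0 0 0;0.085 0 0 0 0 0"}}

```text
t: 28.8
tcp_pos: [0.5582, -0.1485, 0.0396]
eef_rot: [-179.9, 0.2, 179.1]
wrist_force: [0.5, -0.5, 0.2]
finger_gap: 0.066
finger_force: 0.0
```

Emit:
{"fn": "servo_tool", "kwargs": {"moves": "0 0 0.025 0 0 0;0 0 0.03 0 0 0;0 0 0.03 0 0 0;0.01 0 0.03 0 0 0;0.025 0 0.03 0 0 0;0.045 0 0.03 0 0 0;0.065 0 0.03 0 0 0;0.085 0 0.03 0 0 0;0.105 0 0.03 0 0 0;0.125 0 0.03 0 0 0;0.145 0 0.03 0 0 0;0.16 0 0.03 0 0 0;0.17 0 0.03 0 0 0;0.17 0 0.03 0 0 0;0.17 0 0 0 0 0;0.085 0 -0.1 0 0 0;0.085 0 -0.1 0 0 0;0.085 0 -0.1 0 0 0"}}

```text
t: 30.3
tcp_pos: [0.5396, -0.1478, 0.0598]
eef_rot: [-179.9, 0.1, 179.1]
wrist_force: [-0.4, 0.8, -1.1]
finger_gap: 0.0662
finger_force: 0.0
```

```bash
python3 -c "
from prof import *
im,W,o=look([0],'w11.png')"
```

```text
wrist lane 0 tray x -36.6 ymid 1.2 z0 34.0 yaw -1.3 world [ 526.7 -147.1] n 4643
  fine -100:23.5/2 -96:23.6/33 -92:23.7/37 -88:23.4/47 -84:23.6/35 -80:23.7/40 -76:23.7/96 -72:23.6/113 -68:23.5/104 -64:23.6/105 -60:23.7/126 -56:23.7/165 -52:23.6/160 -48:23.6/166 -44:23.7/176 -40:23.9/193 -36:23.6/216 -32:23.7/204 -28:23.6/227 -24:23.6/191 -20:23.9/219 -16:23.7/240 -12:23.7/235 -8:23.7/196 -4:143.8/7648 0:131.7/8658 4:23.7/200 8:23.6/200 12:23.6/181 16:23.8/192 20:23.8/136 24:23.6/142 28:23.6/139 32:23.7/135 36:23.8/114 40:23.8/24
tcp [ 0.5383 -0.1472  0.059 ] yaw 179.1
```

Emit:
{"fn": "servo_tool", "kwargs": {"moves": "0.015 0 0.05 0 0 0;0.015 0 0.1 0 0 0;0.015 0 0.125 0 0 0;0.015 0 0.13 0 0 0;0.015 0 0.13 0 0 0;0.025 0 0.13 0 0 0;0.04 0 0.13 0 0 0;0.06 0 0.13 0 0 0;0.08 0 0.13 0 0 0;0.1 0 0.13 0 0 0;0.12 0 0.13 0 0 0;0.14 0 0.13 0 0 0;0.16 0 0.13 0 0 0;0.175 0 0.13 0 0 0;0.185 0 0.13 0 0 0;0.185 0 0.13 0 0 0;0.185 0 0.1 0 0 0;0.1 0 0.1 0 0 0;0.1 0 0.1 0 0 0"}}

```text
t: 31.93
tcp_pos: [0.5218, -0.1481, 0.0394]
eef_rot: [-179.9, 0.2, 179.1]
wrist_force: [0.2, 0.4, 0.4]
finger_gap: 0.066
finger_force: 0.0
```

Emit:
{"fn": "servo_tool", "kwargs": {"moves": "0 0 0.025 0 0 0;0 0 0.03 0 0 0;0 0 0.03 0 0 0;0.01 0 0.03 0 0 0;0.025 0 0.03 0 0 0;0.045 0 0.03 0 0 0;0.065 0 0.03 0 0 0;0.085 0 0.03 0 0 0;0.105 0 0.03 0 0 0;0.125 0 0.03 0 0 0;0.145 0 0.03 0 0 0;0.16 0 0.03 0 0 0;0.17 0 0.03 0 0 0;0.17 0 0.03 0 0 0;0.17 0 0 0 0 0;0.09 0 -0.1 0 0 0;0.09 0 -0.1 0 0 0;0.09 0 -0.1 0 0 0"}}

```text
t: 33.43
tcp_pos: [0.5016, -0.1472, 0.0597]
eef_rot: [-179.9, 0.1, 179.1]
wrist_force: [-0.4, 0.1, -0.1]
finger_gap: 0.0664
finger_force: 0.0
```

```bash
python3 -c "
from prof import *
im,W,o=look([0],'w12.png'); slot(W,im,0,*o[0],5)"
```

```text
wrist lane 0 tray x -71.6 ymid 2.0 z0 33.8 yaw -1.3 world [ 491.7 -145.8] n 4760
  fine -96:23.8/18 -92:23.4/49 -88:23.5/49 -84:23.4/46 -80:23.5/53 -76:23.6/75 -72:23.6/109 -68:23.4/109 -64:23.6/119 -60:23.6/135 -56:23.7/170 -52:23.5/209 -48:23.4/245 -44:23.4/218 -40:23.6/229 -36:23.6/282 -32:22.2/259 -28:21.4/229 -24:5.6/24 -20:3.4/27 -16:4.1/45 -12:5.1/5 -8:3.8/49 -4:142.9/8815 0:131.6/7152 4:3.6/26 8:3.3/29 12:3.9/36 16:3.7/27 20:4.1/31 24:21.2/149 28:21.4/346 32:22.5/339 36:22.6/237 40:14.9/189 44:13.6/159 48:13.1/167 52:11.4/172 56:8.3/149 60:8.2/132 64:8.8/129 68:9.4/104 72:10.1/54 76:17.3/4
tcp [ 0.5004 -0.1466  0.059 ] yaw 179.1
  slot edges -26 24 centre -1.0
```

Emit:
{"fn": "servo_tool", "kwargs": {"moves": "0 0.1 -0.2 0 0 0;0 0.3 -0.4 0 0 0;0 0.5 -0.45 0 0 0;0 0.7 -0.45 0 0 0;0 0.9 -0.45 0 0 0;0 0.95 -0.45 0 0 0", "claw": -0.06}}

```text
t: 33.98
tcp_pos: [0.5017, 0.0467, 0.1488]
eef_rot: [179.9, -0.2, 179.2]
wrist_force: [-0.3, 0.1, 0.7]
finger_gap: 0.0403
finger_force: 0.0
```

Emit:
{"fn": "servo_tool", "kwargs": {"moves": "0 0.2 0 0 0 0.06;0 0.4 0 0 0 0.12;0 0.6 0 0 0 0.18;0 0.8 0 0 0 0.24;0 1 0 0 0 0.3;0 1 0 0 0 0.36;0 1 0 0 0 0.42;0 1 0 0 0 0.48;0 1 0 0 0 0.54;0 1 0 0 0 0.6;0 1 0 0 0 0.66;0 1 0 0 0 0.72;0 1 0 0 0 0.77;0 1 0 0 0 0.77"}}

```text
t: 35.15
tcp_pos: [0.5056, 0.2423, 0.1477]
eef_rot: [-179.8, 0.1, 90.8]
wrist_force: [0.6, -0.2, -0.0]
finger_gap: 0.0401
finger_force: 0.0
```

```bash
cat >> prof.py <<'E'
def pads(im,W,verbose=True):
    hsv=cv2.cvtColor(im,cv2.COLOR_RGB2HSV)
    m=((hsv[...,0]<16)&(hsv[...,1]>190)&(hsv[...,2]>90)&(W[...,2]<.1)).astype(np.uint8)
    n,l,st,c=cv2.connectedComponentsWithStats(m)
    out=[]
    for j in range(1,n):
        if st[j,4]<200: continue
        w=W[l==j]; w=w[~np.isnan(w[:,0])]
        zt=np.percentile(w[:,2],90); t=w[w[:,2]>zt-.004]
        (a,b),(ww,hh),ang=cv2.minAreaRect((t[:,:2]*1000).astype(np.float32))
        if ww>hh: ww,hh,ang=hh,ww,ang-90
        out.append((a,b,zt*1000,ang)); print('pad',np.round([a,b],1),'top',round(zt*1000,1),'size',np.round([ww,hh],1),'ang of long from y',round(ang,1),'px',c[j].round(),st[j,4])
    return out
E
python3 -c "
from prof import *
im,de,p,T=snap('wrist','w13.png');W=world('wrist',de,T,p);pads(im,W)
for r in env.trace('wrist','pad1'): print(round(r['score'],2),np.round(r['uv']))
s=env.state();print(s['tcp_pos'],s['eef_rot'],s['finger_gap'])
M=np.array(p['tool_from_camera']); t=world('wrist',de,M,p)
k=t[(abs(t[...,0])<.013)&(abs(t[...,1])<.045)&(t[...,2]>-.06)&(t[...,2]<.03)]
print('tipz',np.percentile(k[:,2],99)*1000,'y at tip',np.percentile(k[k[:,2]>np.percentile(k[:,2],90)][:,1],[1,50,99])*1000)
"
```

```text
pad [409.2 336.9] top 22.8 size [15.8 57.9] ang of long from y 6.0 px [213.  86.] 536
pad [615.4 331.2] top 23.1 size [15.6 58. ] ang of long from y 5.4 px [432.  98.] 606
0.82 [266.  80.]
0.8 [190. 222.]
0.69 [103.  69.]
0.65 [215.  87.]
0.65 [377.  90.]
0.57 [320.  96.]
0.57 [431.  98.]
[0.5060894  0.24256949 0.14814496] [-1.79836072e+02  4.45488561e-02  9.10133135e+01] 0.04042843741591069
tipz -23.79498563383381 y at tip [-31.22508839  -0.37392289  30.76462261]
```

View pics/w13.png

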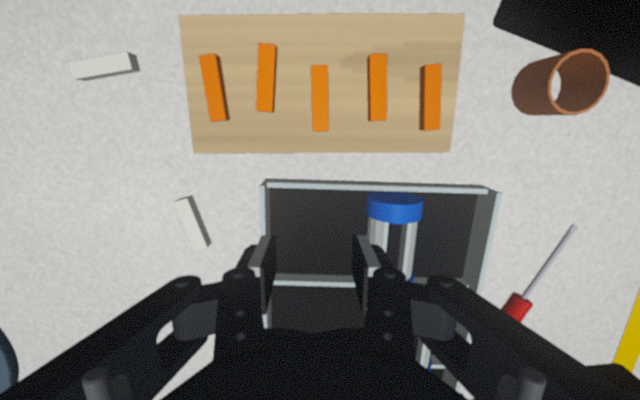

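Five orange pads lie on the board at (213,86), (266,77), (320,98), (377,87) and (431,97). The white look-alikes at (103,65) and (190,222) are off the board and are the wrong colour. Next I'll get better pad poses and the deltas for the moves.

```bash
cat >> prof.py <<'E'
def pads(im,W,zmax=.1):
    hsv=cv2.cvtColor(im,cv2.COLOR_RGB2HSV)
    m=((hsv[...,0]<18)&(hsv[...,1]>140)&(hsv[...,2]>80)&(W[...,2]<zmax)&(W[...,2]>.008)).astype(np.uint8)
    n,l,st,c=cv2.connectedComponentsWithStats(m)
    out=[]
    for j in range(1,n):
        if st[j,4]<250: continue
        w=W[l==j]; w=w[~np.isnan(w[:,0])]
        zt=np.percentile(w[:,2],80); t=w[abs(w[:,2]-zt)<.004][:,:2]*1000
        q=t-t.mean(0); e,v=np.linalg.eigh(q.T@q); a=v[:,1]*np.sign(v[1,1])
        if a[1]<.8: continue
        b=np.array([a[1],-a[0]]); lo=[np.percentile(q@k,[1,99]) for k in(a,b)]
        ctr=t.mean(0)+a*lo[0].mean()+b*lo[1].mean()
        ang=np.degrees(np.arctan2(-a[0],a[1]))
        out.append((*ctr,zt*1000,ang)); print('pad',ctr.round(1),'top',round(zt*1000,1),'size',[round(k[1]-k[0],1) for k in lo],'ang',round(ang,1),'px',c[j].round(),st[j,4])
    return out
def delta(xyz,yaw):
    """tool-axis shift (fraction of 0.2 m) and turn about tool z (fraction of 2 rad)"""
    s=env.state(); r=R.from_euler('xyz',s['eef_rot'],degrees=True).as_matrix()
    d=r.T@(np.array(xyz)-s['tcp_pos'])/.2
    dy=(s['eef_rot'][2]-yaw+180)%360-180
    print('delta to',np.round(xyz,4),yaw,'->',d.round(3),'turn',round(np.radians(dy)/2,4)); return d
E
python3 -c "
from prof import *
im,de,p,T=snap('wrist');W=world('wrist',de,T,p)
for a in pads(im,W): delta([a[0]/1000,a[1]/1000,.06],90+a[3])
"
```

```text
pad [458.5 346.2] top 22.5 size [np.float64(58.0), np.float64(15.2)] ang -4.3 px [266.  77.] 1196
pad [408.7 337. ] top 22.5 size [np.float64(57.9), np.float64(15.9)] ang 5.9 px [213.  87.] 1278
pad [563.7 339.3] top 22.7 size [np.float64(58.2), np.float64(15.2)] ang 4.0 px [377.  87.] 1198
pad [509.3 328.6] top 22.6 size [np.float64(57.6), np.float64(15.0)] ang 1.8 px [319.  98.] 1061
pad [615.7 331.3] top 22.6 size [np.float64(57.9), np.float64(15.8)] ang 5.9 px [430.  97.] 1307
pad [747.4 101.8] top 25.7 size [np.float64(22.7), np.float64(14.5)] ang -20.3 px [517. 308.] 336
delta to [0.4585 0.3462 0.06  ] 85.74258583341533 -> [ 0.522 -0.23   0.442] turn 0.0458
delta to [0.4087 0.337  0.06  ] 95.90089991646401 -> [ 0.48  -0.479  0.443] turn -0.0429
delta to [0.5637 0.3393 0.06  ] 93.98947592039272 -> [0.479 0.296 0.441] turn -0.0262
delta to [0.5093 0.3286 0.06  ] 91.77759015890075 -> [0.43  0.023 0.442] turn -0.0069
delta to [0.6157 0.3313 0.06  ] 95.86178634873797 -> [0.434 0.555 0.441] turn -0.0425
delta to [0.7474 0.1018 0.06  ] 69.69628064984187 -> [-0.725  1.194  0.44 ] turn 0.1858
```

Emit:
{"fn": "servo_tool", "kwargs": {"moves": "0.2 0.01 0.15 0 0 -0.007;0.43 0.023 0.3 0 0 -0.007;0.43 0.023 0.45 0 0 -0.007;0.43 0.023 0.55 0 0 -0.007;0.43 0.023 0.6 0 0 -0.007;0.43 0.023 0.64 0 0 -0.007;0.43 0.023 0.68 0 0 -0.007;0.43 0.023 0.72 0 0 -0.007;0.43 0.023 0.72 0 0 -0.007"}}

```text
t: 36.05
tcp_pos: [0.5107, 0.3284, 0.0049]
eef_rot: [-180.0, 0.0, 91.6]
wrist_force: [-0.1, -0.8, -0.0]
finger_gap: 0.0401
finger_force: 0.0
```

Emit:
{"fn": "servo_tool", "kwargs": {"moves": "0 0 0.02 0 0 0;0 0 0.04 0 0 0;0 0 0.055 0 0 0;0 0 0.065 0 0 0;0 0 0.065 0 0 0"}}

```text
t: 36.47
tcp_pos: [0.5105, 0.3291, -0.0079]
eef_rot: [-180.0, 0.0, 91.7]
wrist_force: [-0.3, 0.7, 0.6]
finger_gap: 0.04
finger_force: 0.0
```

```bash
python3 -c "
from prof import *
im,de,p,T=snap('wrist');W=world('wrist',de,T,p)
pads(im,W)
b=im[150:300,220:420]; cv2.imwrite('pics/w14.png',cv2.resize(b,None,fx=3,fy=3)[...,::-1])
print(env.state()['tcp_pos'],env.state()['wrist_force'])
"
```

```text
pad [458.5 346.9] top 22.4 size [np.float64(58.6), np.float64(15.3)] ang -4.4 px [212. 216.] 4470
pad [408.4 337.6] top 22.2 size [np.float64(58.5), np.float64(16.2)] ang 5.8 px [117. 229.] 5193
pad [563.3 343.2] top 22.5 size [np.float64(51.8), np.float64(15.5)] ang 4.3 px [418. 228.] 3955
pad [509.3 329.3] top 22.5 size [np.float64(58.8), np.float64(15.4)] ang 2.3 px [312. 251.] 3513
pad [615.5 331.8] top 22.4 size [np.float64(58.6), np.float64(16.1)] ang 5.4 px [513. 250.] 5042
[ 0.5105891   0.32913626 -0.00772812] [-0.73514729  0.30430688  0.45674727]
```

View pics/w14.png

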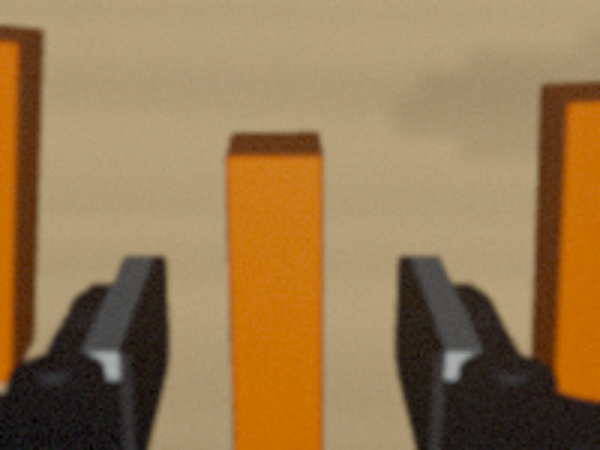

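The fingertips straddle the pad at crop (275,300), with clearance to both neighbours. I'll close and lift.

Emit:
{"fn": "servo_tool", "kwargs": {"moves": "0 0 0 0 0 0;0 0 0 0 0 0;0 0 0 0 0 0;0 0 0 0 0 0;0 0 0 0 0 0;0 0 0 0 0 0;0 0 0 0 0 0", "claw": -1}}

```text
t: 37.1
tcp_pos: [0.5109, 0.3294, -0.0073]
eef_rot: [180.0, -0.0, 91.7]
wrist_force: [-0.2, 0.3, 4.8]
finger_gap: 0.0139
finger_force: 60.6
```

Emit:
{"fn": "servo_tool", "kwargs": {"moves": "0 0 -0.05 0 0 0;0 0 -0.15 0 0 0;0 0 -0.3 0 0 0;0 0 -0.45 0 0 0;0 0 -0.55 0 0 0;0 0 -0.55 0 0 0"}}

```text
t: 37.6
tcp_pos: [0.5136, 0.3305, 0.1073]
eef_rot: [179.5, -0.2, 91.7]
wrist_force: [0.5, -0.7, 0.0]
finger_gap: 0.0139
finger_force: 60.1
```

```bash
python3 -c "
from prof import *
im,de,p,T=snap('wrist','w15.png')
M=np.array(p['tool_from_camera']); t=world('wrist',de,M,p)
hsv=cv2.cvtColor(im,cv2.COLOR_RGB2HSV)
o=(hsv[...,0]<18)&(hsv[...,1]>140)&(hsv[...,2]>60)
k=t[o&(abs(t[...,1])<.02)&(abs(t[...,0])<.05)&(t[...,2]<.03)]
print('pad in tool',len(k),np.percentile(k,[1,50,99],axis=0)*1000)
top=k[k[:,2]<np.percentile(k[:,2],60)]
print('top z',np.median(top[:,2])*1000)
g=t[(~o)&(abs(t[...,0])<.013)&(abs(t[...,1])<.03)&(t[...,2]>-.05)&(t[...,2]<.0)]
print('finger',np.percentile(g[:,2],[90,99])*1000)
look([2,3])
s=env.state();print(s['tcp_pos'],s['finger_gap'],s['finger_force'],s['wrist_force'])
"
```

```text
pad in tool 3508 [[-29.59719214  -7.95580171 -39.66670504]
 [  3.85958649  -0.10468077 -29.30934877]
 [ 29.54354167   7.26539416 -18.86700715]]
top z -29.61951208083538
finger [-29.84698602 -25.46530685]
lane 2 few 0
lane 3 few 0
tcp [0.5109 0.3293 0.1033] yaw 91.7
[0.51087069 0.32927616 0.10330887] 0.014061065322713201 60.07009148597717 [-0.35552046  0.12672001 -0.63848299]
```

```bash
python3 -c "
from prof import *
im,de,p,T=snap('side'); uv=proj('side',[env.state()['tcp_pos']+[0,0,.02]],T,p)[0]; print(uv)
u,v=uv.astype(int); c=im[max(0,v-45):v+35,max(0,u-50):u+50]
w=cv2.imread('pics/w15.png')[...,::-1][190:290,230:400]
a=cv2.resize(c,(500,400),interpolation=cv2.INTER_CUBIC); b=cv2.resize(w,(300,400)) if 0 else cv2.resize(w,(510,300))
o=np.zeros((600,500,3),np.uint8); o[:400]=a; o[400:600,:340]=cv2.resize(w,(340,200))
cv2.imwrite('pics/s15.png',o[...,::-1])
"
```

```text
[280.98440512 128.63364967]
```

View pics/s15.png

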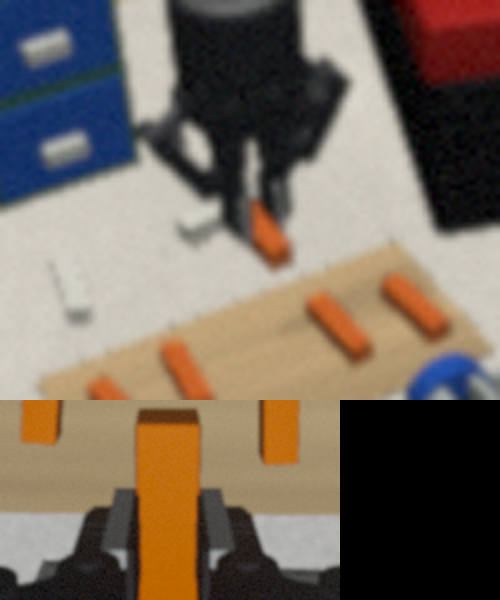

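The grip is good. Depth puts the fingertips about 5 mm below the pad's top, so roughly 11 mm of pad sticks out below them. Next I'll move over lane 3 and look.

Emit:
{"fn": "servo_tool", "kwargs": {"moves": "-0.2 0.1 -0.11 0 0 0.015;-0.4 0.2 -0.11 0 0 0.015;-0.6 0.3 -0.11 0 0 0.015;-0.8 0.337 -0.11 0 0 0.015;-0.955 0.337 -0.11 0 0 0.015;-0.955 0.337 -0.11 0 0 0.015;-0.955 0.337 -0.11 0 0 0.015"}}

```text
t: 38.33
tcp_pos: [0.5827, 0.1375, 0.1224]
eef_rot: [-179.8, 0.0, 89.7]
wrist_force: [-0.0, -0.2, 0.6]
finger_gap: 0.0135
finger_force: 60.1
```

```bash
cat >> prof.py <<'E'
def heldpad(im,de,p):
    M=np.array(p['tool_from_camera']); t=world('wrist',de,M,p); hsv=cv2.cvtColor(im,cv2.COLOR_RGB2HSV)
    o=(hsv[...,0]<18)&(hsv[...,1]>140)&(hsv[...,2]>60)
    k=t[o&(abs(t[...,1])<.02)&(abs(t[...,0])<.05)&(t[...,2]<-.005)&(t[...,2]>-.045)]*1000
    if len(k)<200: print('no pad held',len(k)); return
    z=np.percentile(k[:,2],30); q=k[abs(k[:,2]-z)<3]
    f=np.polyfit(q[:,0],q[:,1],1)
    print('held: top z',round(z,1),'x',np.percentile(q[:,0],[1,99]).round(1),'y edges',np.percentile(q[:,1]-f[0]*q[:,0],[1,99]).round(1),'ymid',np.percentile(q[:,1]-f[0]*q[:,0],[1,99]).mean().round(1),'skew deg',np.degrees(f[0]).round(1))
def slotfit(W,i):
    """slot rectangle in world from floor points between the discs"""
    Q=tray(W)-[0,LY[i],0]
    m=(abs(Q[...,1])<.034)&(abs(Q[...,0])<.1)&(Q[...,2]>.030)&(Q[...,2]<.0425)
    # keep only floor seen through mouth: largest blob
    n,l,st,c=cv2.connectedComponentsWithStats(m.astype(np.uint8))
    for j in np.argsort(-st[1:,4])[:3]+1:
        w=W[l==j]
        if st[j,4]<150: continue
        (a,b),wh,ang=cv2.minAreaRect((w[:,:2]*1000).astype(np.float32))
        print('  floor blob lane',i,np.round([a,b],1),np.round(wh,1),round(ang,1),'z',np.median(w[:,2]).round(4),st[j,4])
E
python3 -c "
from prof import *
im,de,p,T=snap('wrist','w16.png'); W=world('wrist',de,T,p); heldpad(im,de,p)
o=rollers('w',im,W,[3,2],False)
for i in o: edges(W,i,*o[i]); slotfit(W,i)
"
```

```text
held: top z -29.6 x [-29.8  29.4] y edges [-8.   7.1] ymid -0.5 skew deg 0.3
w lane 3 tray x 16.3 ymid -6.5 z0 33.8 yaw 1.9 world [584.9 180.2] n 3148
w lane 2 tray x 49.6 ymid 2.5 z0 33.5 yaw 0.9 world [616.5  76.7] n 1441
  fine -96:24.6/1 -92:24.5/7 -88:24.1/2 -84:24.1/4 -80:10.1/1 -76:24.1/17 -72:24.0/61 -68:9.8/119 -64:9.2/123 -60:9.3/106 -56:8.6/126 -52:23.8/127 -48:23.8/120 -44:23.9/120 -40:23.8/120 -36:24.0/161 -32:22.8/180 -28:22.0/150 -24:5.0/25 -20:3.9/18 -16:4.2/16 -12:3.5/14 -8:3.9/30 -4:207.6/2718 0:118.4/844 4:207.7/2335 8:3.2/25 12:3.2/10 16:4.1/27 20:3.8/15 24:5.3/57 28:21.4/178 32:22.5/161 36:23.3/129 40:23.1/117 44:23.1/100 48:23.0/115 52:23.0/127 56:10.8/115 60:8.3/102 64:8.8/119 68:9.2/96 72:23.1/51 76:23.3/22 80:23.6/1 96:26.0/1
  floor blob lane 3 [584.5 187.3] [18.6 63.5] 0.1 z 0.0375 1756
  fine -68:9.1/3 -64:8.5/4 -60:6.7/1 -56:8.3/2 -52:6.4/3 -48:5.5/2 -44:4.3/1 -24:5.2/3 -16:5.1/1 -4:3.6/2 4:5.6/1 8:4.2/2 12:5.5/1 16:4.2/2 20:22.0/20 24:22.3/53 28:23.3/68 32:24.3/40 36:24.0/37 40:24.0/42 44:24.0/42 48:23.9/52 52:23.9/35 56:17.3/44 60:23.5/38 64:23.8/32 68:24.1/19 72:24.2/3 76:9.5/1
```

View pics/w16.png

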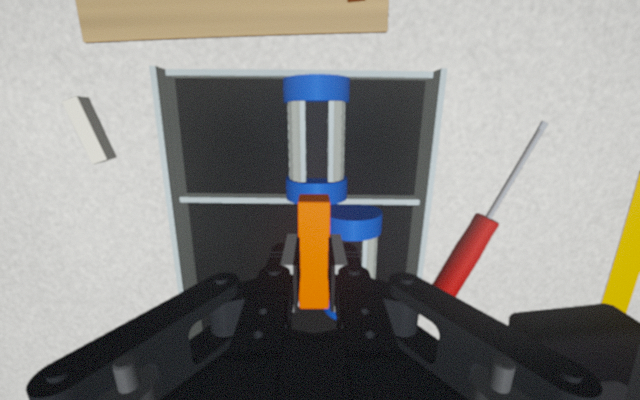

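The lane 3 slot is sharply visible at (316,135): centre (584.5, 187.3) mm, 18.6×63.5 mm, square to the tray. The pad is in the grip at (314,250). I'll move above the slot.

Emit:
{"fn": "servo_tool", "kwargs": {"moves": "0.1 0.01 0 0 0 -0.005;0.2 0.01 0.05 0 0 -0.005;0.25 0.01 0.15 0 0 -0.005;0.25 0.01 0.25 0 0 -0.005;0.25 0.01 0.312 0 0 -0.005;0.25 0.01 0.312 0 0 -0.005;0.25 0.01 0.312 0 0 -0.005;0.25 0.01 0.312 0 0 -0.005"}}

```text
t: 39.05
tcp_pos: [0.5859, 0.1906, 0.0624]
eef_rot: [180.0, -0.0, 90.5]
wrist_force: [0.7, -0.7, -0.6]
finger_gap: 0.014
finger_force: 60.1
```

```bash
python3 -c "
from prof import *
s=env.state(); print(s['tcp_pos'].round(4),s['eef_rot'].round(2)); delta([.585,.1875,.0335],90.3)
"
```

```text
[0.5859 0.1906 0.0624] [ 1.7996e+02 -1.0000e-02  9.0540e+01]
delta to [0.585  0.1875 0.0335] 90.3 -> [-0.016 -0.005  0.144] turn 0.0021
```

Emit:
{"fn": "servo_tool", "kwargs": {"moves": "-0.016 -0.005 0 0 0 0.002;-0.016 -0.005 0 0 0 0.002;-0.016 -0.005 0.03 0 0 0.002;-0.016 -0.005 0.06 0 0 0.002;-0.016 -0.005 0.08 0 0 0.002;-0.016 -0.005 0.1 0 0 0.002;-0.016 -0.005 0.1 0 0 0.002"}}

```text
t: 39.63
tcp_pos: [0.5838, 0.1868, 0.0407]
eef_rot: [-179.9, 0.0, 90.3]
wrist_force: [-0.2, -0.3, -0.2]
finger_gap: 0.0141
finger_force: 60.1
```

Emit:
{"fn": "servo_tool", "kwargs": {"moves": "0 0 0.015 0 0 0;0 0 0.03 0 0 0;0 0 0.044 0 0 0;0 0 0.044 0 0 0"}}

```text
t: 39.97
tcp_pos: [0.5845, 0.1871, 0.0331]
eef_rot: [-180.0, 0.0, 90.3]
wrist_force: [0.0, 0.2, -0.3]
finger_gap: 0.0145
finger_force: 60.1
```

```bash
python3 -c "
from prof import *
s=env.state(); print(s['tcp_pos'].round(4),s['eef_rot'].round(2),s['wrist_force'].round(1),s['finger_gap'])
im,de,p,T=snap('wrist','w17.png'); heldpad(im,de,p)
"
```

```text
[0.5845 0.1871 0.0331] [-179.97    0.     90.29] [ 0.   0.2 -0.3] 0.01445821814213541
held: top z -29.6 x [-28.8  29.4] y edges [-8.   7.3] ymid -0.4 skew deg 0.1
```

Emit:
{"fn": "servo_tool", "kwargs": {"moves": "0 0 0.008 0 0 0;0 0 0.008 0 0 0;0 0 0.008 0 0 0;0 0 0.008 0 0 0;0 0 0.008 0 0 0", "claw": -0.4}}

```text
t: 40.43
tcp_pos: [0.5845, 0.1871, 0.0316]
eef_rot: [-180.0, -0.0, 90.3]
wrist_force: [-0.5, 0.5, 2.6]
finger_gap: 0.0259
finger_force: 1.5
```

Emit:
{"fn": "servo_tool", "kwargs": {"moves": "0 0 -0.03 0 0 0;0 0 -0.08 0 0 0;0 0 -0.12 0 0 0;0 0 -0.12 0 0 0"}}

```text
t: 40.77
tcp_pos: [0.5863, 0.1872, 0.0578]
eef_rot: [179.8, -0.0, 90.3]
wrist_force: [0.1, -0.2, 0.2]
finger_gap: 0.0256
finger_force: 0.0
```

Emit:
{"fn": "servo_tool", "kwargs": {"moves": "0 0 0 0 0 0;0 0 0 0 0 0;0 0 0 0 0 0;0 0 0 0 0 0;0 0 0 0 0 0", "claw": -1}}

```text
t: 41.18
tcp_pos: [0.5844, 0.1869, 0.0551]
eef_rot: [-180.0, 0.0, 90.3]
wrist_force: [1.1, 0.1, -0.2]
finger_gap: -0.0001
finger_force: 0.0
```

```bash
python3 -c "
from prof import *
s=env.state(); print(s['tcp_pos'].round(4),s['finger_gap'])
im,de,p,T=snap('wrist','w18.png'); W=world('wrist',de,T,p); pads(im,W)
M=np.array(p['tool_from_camera']); t=world('wrist',de,M,p)
g=t[(abs(t[...,0])<.014)&(abs(t[...,1])<.02)&(t[...,2]>-.06)&(t[...,2]<-.01)]; print('tips',np.percentile(g[:,2],[95,99,99.8])*1000, len(g))
"
```

```text
[0.5844 0.1869 0.0551] -0.00014626659276289127
pad [411.  316.2] top 22.1 size [np.float64(20.7), np.float64(18.5)] ang 21.7 px [41. 18.] 1492
pad [617.7 312.5] top 22.5 size [np.float64(22.6), np.float64(15.4)] ang 7.1 px [369.  22.] 1248
pad [582.1 200.1] top 53.6 size [np.float64(31.9), np.float64(15.6)] ang -2.7 px [310. 211.] 1242
pad [747.8 102.1] top 25.5 size [np.float64(21.0), np.float64(14.5)] ang -24.9 px [514. 317.] 690
tips [-28.23192588 -25.46583731 -24.7098307 ] 1990
```

Emit:
{"fn": "servo_tool", "kwargs": {"moves": "0 0 0.05 0 0 0;0 0 0.09 0 0 0;0 0 0.115 0 0 0;0 0 0.125 0 0 0;0 0 0.13 0 0 0;0 0 0.135 0 0 0;0 0 0.135 0 0 0"}}

```text
t: 41.82
tcp_pos: [0.5888, 0.1869, 0.0322]
eef_rot: [179.5, -0.0, 90.3]
wrist_force: [0.7, -1.8, 20.2]
finger_gap: -0.0001
finger_force: 10.1
```

Emit:
{"fn": "servo_tool", "kwargs": {"moves": "0 0 -0.02 0 0 0;0 0 -0.1 0 0 0;-0.2 0 -0.3 0 0 0;-0.25 0 -0.45 0 0 0;-0.25 0 -0.45 0 0 0;-0.25 0 -0.45 0 0 0"}}

```text
t: 42.32
tcp_pos: [0.5868, 0.136, 0.1205]
eef_rot: [179.7, -0.0, 90.2]
wrist_force: [-1.1, 0.7, 0.0]
finger_gap: -0.0004
finger_force: 0.0
```

```bash
python3 -c "
from prof import *
im,de,p,T=snap('wrist','w19.png'); W=world('wrist',de,T,p); pads(im,W)
o=rollers('w',im,W,[3],False); print(env.state()['tcp_pos'])
for i in o: edges(W,i,*o[i])
"
```

```text
pad [584.4 186.8] top 53.5 size [np.float64(58.4), np.float64(14.8)] ang 0.3 px [311. 140.] 1544
pad [735.2  70.1] top 26.4 size [np.float64(86.4), np.float64(16.5)] ang -23.5 px [459. 259.] 1814
w lane 3 tray x 15.8 ymid -6.5 z0 33.9 yaw 1.7 world [584.4 180.2] n 3508
[0.585083   0.13665777 0.1186879 ]
  fine -92:24.3/1 -80:9.6/2 -76:23.9/29 -72:23.9/63 -68:10.7/86 -64:23.8/73 -60:23.8/58 -56:24.1/61 -52:24.0/97 -48:23.9/84 -44:24.0/85 -40:24.0/91 -36:23.6/146 -32:22.6/151 -28:21.8/116 -24:20.0/25 -20:20.2/73 -16:19.9/119 -12:19.6/109 -8:19.2/106 -4:19.3/141 0:19.3/123 4:206.1/478 8:19.5/105 12:19.7/106 16:20.0/118 20:20.5/109 24:21.0/125 28:21.8/137 32:22.8/149 36:23.4/106 40:23.3/87 44:23.3/86 48:23.3/75 52:23.4/82 56:23.4/45 60:23.3/41 64:23.2/41 68:23.1/37 72:23.4/43 76:23.3/11 88:24.6/2 92:23.5/5 96:25.6/2
```

Lane 3's pad is flush and level: top at r≈19.2 mm, pad at px (311,140). Next is the second pad, at (563.7, 339.3).

Emit:
{"fn": "servo_tool", "kwargs": {"moves": "0.2 -0.05 0 0 0 -0.033;0.4 -0.1 0 0 0 -0.033;0.6 -0.1 0.05 0 0 -0.033;0.8 -0.1 0.15 0 0 -0.033;1 -0.1 0.3 0 0 -0.033;1 -0.1 0.4 0 0 -0.033;1 -0.1 0.445 0 0 -0.033;1 -0.1 0.445 0 0 -0.033;1 -0.1 0.445 0 0 -0.033", "claw": -0.06}}

```text
t: 43.12
tcp_pos: [0.5624, 0.336, 0.0277]
eef_rot: [-179.8, 0.1, 94.1]
wrist_force: [0.1, 0.8, -0.1]
finger_gap: 0.04
finger_force: 0.0
```

```bash
python3 -c "
from prof import *
im,de,p,T=snap('wrist','w20.png'); W=world('wrist',de,T,p); print(env.state()['tcp_pos'])
for a in pads(im,W): delta([a[0]/1000+.0005,a[1]/1000,-.008],90+a[3])
"
```

```text
[0.5637759  0.33599953 0.02923281]
pad [458.7 347. ] top 22.3 size [np.float64(58.6), np.float64(15.8)] ang -4.2 px [151. 199.] 3204
pad [408.5 337.5] top 22.3 size [np.float64(58.1), np.float64(16.0)] ang 5.9 px [ 69. 208.] 2551
pad [563.9 339.8] top 22.5 size [np.float64(58.8), np.float64(15.5)] ang 4.3 px [317. 222.] 2378
pad [615.9 335.7] top 22.6 size [np.float64(51.0), np.float64(16.5)] ang 8.9 px [398. 230.] 2119
delta to [ 0.4592  0.347  -0.008 ] 85.83775141416163 -> [ 0.092 -0.517  0.187] turn 0.0714
delta to [ 0.409   0.3375 -0.008 ] 95.85624084868869 -> [ 0.062 -0.771  0.187] turn -0.016
delta to [ 0.5644  0.3398 -0.008 ] 94.32115512114622 -> [0.019 0.005 0.186] turn -0.0026
delta to [ 0.6164  0.3357 -0.008 ] 98.9457261237196 -> [-0.02   0.262  0.186] turn -0.043
```

Emit:
{"fn": "servo_tool", "kwargs": {"moves": "0.019 0.005 0.05 0 0 -0.003;0.019 0.005 0.1 0 0 -0.003;0.019 0.005 0.14 0 0 -0.003;0.019 0.005 0.17 0 0 -0.003;0.019 0.005 0.186 0 0 -0.003;0.019 0.005 0.186 0 0 -0.003;0.019 0.005 0.186 0 0 -0.003"}}

```text
t: 43.75
tcp_pos: [0.5645, 0.3406, -0.0079]
eef_rot: [-180.0, 0.0, 94.4]
wrist_force: [0.4, 0.3, -0.4]
finger_gap: 0.04
finger_force: 0.0
```

Emit:
{"fn": "servo_tool", "kwargs": {"moves": "0 0 0 0 0 0;0 0 0 0 0 0;0 0 0 0 0 0;0 0 0 0 0 0;0 0 0 0 0 0;0 0 0 0 0 0;0 0 0 0 0 0", "claw": -1}}

```text
t: 44.33
tcp_pos: [0.5651, 0.341, -0.007]
eef_rot: [179.9, -0.0, 94.4]
wrist_force: [0.3, 0.2, 4.3]
finger_gap: 0.0142
finger_force: 60.9
```

Emit:
{"fn": "servo_tool", "kwargs": {"moves": "0 0 -0.05 0 0 0;0 0 -0.15 0 0 0;0 0 -0.3 0 0 0;-0.1 0 -0.45 0 0 0;-0.3 0.03 -0.6 0 0 0;-0.5 0.07 -0.66 0 0 0;-0.7 0.07 -0.66 0 0 0;-0.8 0.07 -0.66 0 0 0;-0.8 0.07 -0.66 0 0 0"}}

```text
t: 45.08
tcp_pos: [0.5917, 0.1769, 0.1252]
eef_rot: [180.0, 0.1, 94.1]
wrist_force: [-0.6, 0.0, -0.1]
finger_gap: 0.0141
finger_force: 60.3
```

Emit:
{"fn": "servo_tool", "kwargs": {"moves": "-0.2 0.03 0 0 0 0.037;-0.4 0.07 0 0 0 0.037;-0.6 0.07 0 0 0 0.037;-0.79 0.07 0 0 0 0.037;-0.79 0.07 0 0 0 0.037;-0.79 0.07 0 0 0 0.037;-0.79 0.07 0 0 0 0.037"}}

```text
t: 45.67
tcp_pos: [0.6164, 0.0265, 0.124]
eef_rot: [-179.9, -0.1, 90.1]
wrist_force: [-0.4, 0.4, -0.4]
finger_gap: 0.0142
finger_force: 60.3
```

```bash
cat >> prof.py <<'E'
def tilt(W,i,x0,ym,z0):
    """tilt of the flats beside the mouth / pad top: slope of points at 17.5..21 above axle, |x|<12.5"""
    dd=tray(W)-[x0,LY[i]+ym,z0]; g=dd[(abs(dd[...,1])<.024)&(abs(dd[...,0])<.0125)&(abs(dd[...,2]-.0195)<.002)]
    f=np.polyfit(g[:,0],g[:,2],1); print('  top tilt',np.degrees(f[0]).round(2),'(=> slot angle toward +x',(-np.degrees(f[0])).round(2),') height',(f[1]*1000).round(2),len(g))
E
python3 -c "
from prof import *
im,de,p,T=snap('wrist','w21.png'); W=world('wrist',de,T,p); heldpad(im,de,p)
o=rollers('w',im,W,[2],False)
for i in o: edges(W,i,*o[i]); slotfit(W,i); tilt(W,i,*o[i])
s=env.state(); print(s['tcp_pos'].round(4),s['eef_rot'].round(2))
"
```

```text
held: top z -29.4 x [-30.6  28.4] y edges [-8.   7.3] ymid -0.4 skew deg 0.1
w lane 2 tray x 49.9 ymid 1.8 z0 33.8 yaw 1.1 world [616.8  76. ] n 2712
  fine -84:8.3/1 -80:23.7/19 -76:10.3/59 -72:9.5/91 -68:9.0/111 -64:8.2/119 -60:11.1/96 -56:23.3/139 -52:23.4/113 -48:23.6/115 -44:23.4/121 -40:23.5/173 -36:22.3/186 -32:21.6/151 -28:5.1/37 -24:4.1/23 -20:3.8/19 -16:3.8/21 -12:3.7/18 -8:3.9/15 -4:116.0/127 0:117.2/246 4:115.1/101 8:3.8/14 12:3.8/25 16:4.2/20 20:21.4/53 24:21.8/140 28:22.8/184 32:23.5/142 36:23.5/121 40:23.3/107 44:23.4/126 48:23.5/152 52:8.3/103 56:9.5/109 60:9.2/124 64:9.6/101 68:23.7/54 72:23.6/16 76:23.5/10 80:23.5/5 84:23.6/6 88:23.8/15
  floor blob lane 2 [615.9  75.2] [18.2 63.6] 0.3 z 0.0374 1688
  top tilt 4.13 (=> slot angle toward +x -4.13 ) height 19.39 501
[0.6163 0.0272 0.1241] [-1.7993e+02 -5.0000e-02  9.0220e+01]
```

Emit:
{"fn": "servo_tool", "kwargs": {"moves": "0.1 -0.003 0 0 0 -0.001;0.2 -0.003 0.05 0 0 -0.001;0.245 -0.003 0.15 0 0 -0.001;0.245 -0.003 0.25 0 0 -0.001;0.245 -0.003 0.31 0 0 -0.001;0.245 -0.003 0.31 0 0 -0.001;0.245 -0.003 0.31 0 0 -0.001;0.245 -0.003 0.31 0 0 -0.001;0.245 -0.003 0.31 0 0 -0.001"}}

```text
t: 46.47
tcp_pos: [0.6173, 0.0748, 0.0635]
eef_rot: [179.9, 0.0, 90.3]
wrist_force: [1.1, 0.1, -0.3]
finger_gap: 0.0143
finger_force: 60.3
```

```bash
python3 -c "
from prof import *
s=env.state(); print(s['tcp_pos'].round(4),s['eef_rot'].round(2)); delta([.6156,.0763,.0316],90.3)
"
```

```text
[0.6173 0.0748 0.0635] [1.7986e+02 1.0000e-02 9.0280e+01]
delta to [0.6156 0.0763 0.0316] 90.3 -> [ 0.008 -0.009  0.16 ] turn -0.0002
```

Emit:
{"fn": "servo_tool", "kwargs": {"moves": "0.004 -0.004 0 0 0 0;0.004 -0.004 0 0 0 0;0.004 -0.004 0 0 0 0;0.004 -0.004 0 0 0 0"}}

```text
t: 46.8
tcp_pos: [0.6156, 0.0755, 0.0627]
eef_rot: [180.0, 0.0, 90.3]
wrist_force: [-0.0, -0.4, -0.6]
finger_gap: 0.0136
finger_force: 60.3
```

```bash
python3 -c "
from prof import *
s=env.state(); print(s['tcp_pos'].round(4),s['eef_rot'].round(2)); delta([.6156,.0763,.0316],90.3)
"
```

```text
[0.6156 0.0755 0.0627] [179.96   0.    90.27]
delta to [0.6156 0.0763 0.0316] 90.3 -> [ 0.004 -0.     0.156] turn -0.0003
```

Emit:
{"fn": "servo_tool", "kwargs": {"moves": "0.004 0 0.04 0 0 0;0.004 0 0.08 0 0 0;0.004 0 0.1 0 0 0;0.004 0 0.12 0 0 0;0.004 0 0.135 0 0 0;0.004 0 0.148 0 0 0;0.004 0 0.155 0 0 0;0.004 0 0.155 0 0 0"}}

```text
t: 47.47
tcp_pos: [0.6181, 0.0765, 0.0329]
eef_rot: [179.7, 0.0, 90.3]
wrist_force: [1.8, 0.4, 5.8]
finger_gap: 0.0139
finger_force: 63.1
```

Emit:
{"fn": "servo_tool", "kwargs": {"moves": "0 0 0 0 0 0;0 0 0 0 0 0;0 0 0 0 0 0;0 0 0 0 0 0;0 0 0 0 0 0", "claw": -0.4}}

```text
t: 47.88
tcp_pos: [0.6166, 0.0764, 0.0319]
eef_rot: [179.8, 0.0, 90.3]
wrist_force: [1.6, 0.2, 4.5]
finger_gap: 0.0255
finger_force: 2.7
```

Emit:
{"fn": "servo_tool", "kwargs": {"moves": "0 0 -0.03 0 0 0;0 0 -0.08 0 0 0;0 0 -0.12 0 0 0;0 0 -0.12 0 0 0"}}

```text
t: 48.22
tcp_pos: [0.6163, 0.0764, 0.0571]
eef_rot: [179.9, 0.0, 90.3]
wrist_force: [1.1, -0.2, -0.7]
finger_gap: 0.0257
finger_force: 0.0
```

Emit:
{"fn": "servo_tool", "kwargs": {"moves": "0 0 0 0 0 0;0 0 0 0 0 0;0 0 0 0 0 0;0 0 0 0 0 0;0 0 0 0 0 0", "claw": -1}}

```text
t: 48.63
tcp_pos: [0.6151, 0.0765, 0.0549]
eef_rot: [-180.0, -0.0, 90.3]
wrist_force: [0.2, -0.3, 0.1]
finger_gap: 0.0002
finger_force: 0.0
```

```bash
python3 -c "
from prof import *
s=env.state(); print(s['tcp_pos'].round(4),s['eef_rot'].round(2))
im,de,p,T=snap('wrist','w22.png'); W=world('wrist',de,T,p); pads(im,W)
"
```

```text
[0.6151 0.0765 0.0549] [-179.95   -0.     90.28]
pad [584.8 179.5] top 53.6 size [np.float64(44.1), np.float64(15.1)] ang 0.3 px [257.  46.] 2759
pad [733.7  66. ] top 26.4 size [np.float64(94.3), np.float64(16.6)] ang -23.4 px [475. 230.] 3867
pad [616.8  88.9] top 53.5 size [np.float64(30.1), np.float64(15.9)] ang 2.4 px [317. 212.] 1203
```

Emit:
{"fn": "servo_tool", "kwargs": {"moves": "0 0 0.05 0 0 0;0 0 0.09 0 0 0;0 0 0.11 0 0 0;0 0 0.12 0 0 0;0 0 0.124 0 0 0;0 0 0.124 0 0 0"}}

```text
t: 49.18
tcp_pos: [0.6168, 0.0765, 0.0324]
eef_rot: [179.8, 0.0, 90.3]
wrist_force: [-1.9, -0.5, 13.6]
finger_gap: 0.0003
finger_force: 6.7
```

Emit:
{"fn": "servo_tool", "kwargs": {"moves": "0 0 -0.02 0 0 0;0 0 -0.1 0 0 0;-0.2 0 -0.3 0 0 0;-0.25 0 -0.45 0 0 0;-0.25 0 -0.45 0 0 0;-0.25 0 -0.45 0 0 0;-0.25 0 -0.45 0 0 0"}}

```text
t: 49.77
tcp_pos: [0.615, 0.0265, 0.1199]
eef_rot: [-179.9, -0.0, 90.2]
wrist_force: [-0.4, 0.1, 0.0]
finger_gap: -0.0001
finger_force: 0.0
```

```bash
python3 -c "
from prof import *
im,de,p,T=snap('wrist','w23.png'); W=world('wrist',de,T,p); pads(im,W)
o=rollers('w',im,W,[2,3],False)
for i in o: tilt(W,i,*o[i])
edges(W,2,*o[2])
s=env.state(); print(s['tcp_pos'].round(4),s['eef_rot'].round(2))
"
```

```text
pad [584.8 166.8] top 53.5 size [np.float64(16.3), np.float64(14.6)] ang -4.3 px [272.  12.] 558
pad [734.4  65.3] top 26.4 size [np.float64(94.2), np.float64(17.5)] ang -23.2 px [446. 152.] 2576
pad [617.8  75.1] top 53.5 size [np.float64(58.7), np.float64(15.3)] ang -0.1 px [318. 143.] 1578
w lane 2 tray x 51.6 ymid 1.0 z0 33.9 yaw 1.1 world [618.6  75.1] n 3049
w lane 3 tray x 14.6 ymid -40.5 z0 33.5 yaw 1.9 world [582.7 146.2] n 2282
  top tilt 0.53 (=> slot angle toward +x -0.53 ) height 19.15 1762
  top tilt -0.03 (=> slot angle toward +x 0.03 ) height 19.48 659
  fine -96:24.2/1 -92:24.1/6 -80:24.0/1 -76:24.2/20 -72:23.7/36 -68:23.5/46 -64:23.7/44 -60:23.7/52 -56:23.7/62 -52:23.6/93 -48:23.6/94 -44:23.6/92 -40:23.6/96 -36:23.5/145 -32:22.6/162 -28:21.8/115 -24:20.6/84 -20:20.3/126 -16:19.8/111 -12:19.4/106 -8:19.3/108 -4:19.2/111 0:19.1/106 4:19.3/104 8:19.6/109 12:19.7/115 16:20.1/115 20:19.9/55 24:21.5/32 28:21.9/150 32:22.7/155 36:23.6/127 40:23.5/101 44:23.5/80 48:23.5/92 52:23.7/81 56:23.8/55 60:23.6/48 64:23.0/73 68:23.0/79 72:23.6/59 76:16.8/10 80:9.6/1 92:24.2/1 96:24.0/1
[0.6143 0.027  0.119 ] [-1.7982e+02 -4.0000e-02  9.0290e+01]
```

Emit:
{"fn": "servo_tool", "kwargs": {"moves": "0.2 -0.1 0 0 0 0;0.4 -0.2 0 0 0 0;0.6 -0.3 0 0 0 0;0.8 -0.4 0 0 0 0;0.8 -0.4 0 0 0 0", "claw": -0.06}}

```text
t: 50.23
tcp_pos: [0.5287, 0.1908, 0.1181]
eef_rot: [-179.5, -0.0, 90.6]
wrist_force: [-0.3, 0.1, 0.0]
finger_gap: 0.0399
finger_force: 0.0
```

Emit:
{"fn": "servo_tool", "kwargs": {"moves": "0.2 -0.1 0 0 0 0.039;0.4 -0.2 0.05 0 0 0.039;0.6 -0.3 0.15 0 0 0.039;0.8 -0.37 0.3 0 0 0.039;0.8 -0.37 0.4 0 0 0.039;0.8 -0.37 0.445 0 0 0.039;0.8 -0.37 0.445 0 0 0.039;0.8 -0.37 0.445 0 0 0.039;0.8 -0.37 0.445 0 0 0.039"}}

```text
t: 50.98
tcp_pos: [0.461, 0.345, 0.0318]
eef_rot: [180.0, -0.0, 85.8]
wrist_force: [0.8, 0.3, 0.3]
finger_gap: 0.0402
finger_force: 0.0
```

```bash
python3 -c "
from prof import *
im,de,p,T=snap('wrist','w24.png'); W=world('wrist',de,T,p); print(env.state()['tcp_pos'])
for a in pads(im,W): delta([a[0]/1000+.0005,a[1]/1000,-.008],90+a[3])
"
```

```text
[0.46148357 0.34502609 0.03240474]
pad [458.2 346.8] top 22.5 size [np.float64(58.9), np.float64(15.2)] ang -4.3 px [309. 223.] 2242
pad [615.6 331.8] top 22.6 size [np.float64(58.8), np.float64(15.7)] ang 5.5 px [550. 226.] 2551
pad [407.2 345. ] top 22.5 size [np.float64(44.0), np.float64(16.5)] ang 1.0 px [230. 229.] 1677
delta to [ 0.4587  0.3468 -0.008 ] 85.73869633338582 -> [ 0.007 -0.015  0.202] turn -0.0001
delta to [ 0.6161  0.3318 -0.008 ] 95.47223599391258 -> [-0.008  0.776  0.203] turn -0.085
delta to [ 0.4077  0.345  -0.008 ] 90.95798775274633 -> [-0.02  -0.269  0.202] turn -0.0456
```

Emit:
{"fn": "servo_tool", "kwargs": {"moves": "0.007 -0.015 0.05 0 0 0;0.007 -0.015 0.1 0 0 0;0.007 -0.015 0.15 0 0 0;0.007 -0.015 0.18 0 0 0;0.007 -0.015 0.2 0 0 0;0.007 -0.015 0.202 0 0 0;0.007 -0.015 0.202 0 0 0"}}

```text
t: 51.62
tcp_pos: [0.457, 0.3471, -0.0094]
eef_rot: [-180.0, 0.0, 85.8]
wrist_force: [-0.4, 0.4, 0.1]
finger_gap: 0.0399
finger_force: 0.0
```

Emit:
{"fn": "servo_tool", "kwargs": {"moves": "0 0 0 0 0 0;0 0 0 0 0 0;0 0 0 0 0 0;0 0 0 0 0 0;0 0 0 0 0 0;0 0 0 0 0 0;0 0 0 0 0 0", "claw": -1}}

```text
t: 52.2
tcp_pos: [0.4576, 0.3476, -0.0083]
eef_rot: [179.9, -0.0, 85.8]
wrist_force: [-0.0, 0.1, 4.5]
finger_gap: 0.0139
finger_force: 60.9
```

Emit:
{"fn": "servo_tool", "kwargs": {"moves": "0 0 -0.05 0 0 0;0 0 -0.15 0 0 0;0 0 -0.3 0 0 0;-0.1 0 -0.45 0 0 0;-0.3 0.06 -0.6 0 0 0;-0.5 0.12 -0.66 0 0 0;-0.6 0.12 -0.66 0 0 0;-0.6 0.12 -0.66 0 0 0"}}

```text
t: 52.87
tcp_pos: [0.4731, 0.2216, 0.1248]
eef_rot: [179.9, 0.1, 85.6]
wrist_force: [-0.7, -0.4, -0.9]
finger_gap: 0.0137
finger_force: 60.3
```

Emit:
{"fn": "servo_tool", "kwargs": {"moves": "-0.2 0.05 0 0 0 0;-0.4 0.1 0 0 0 0;-0.6 0.15 0 0 0 0;-0.77 0.15 0 0 0 0;-0.77 0.15 0 0 0 0"}}

```text
t: 53.28
tcp_pos: [0.4913, 0.0653, 0.123]
eef_rot: [-180.0, 0.1, 85.5]
wrist_force: [-1.3, -0.3, 0.2]
finger_gap: 0.0142
finger_force: 60.3
```

Emit:
{"fn": "servo_tool", "kwargs": {"moves": "-0.2 0.05 0 0 0 -0.033;-0.4 0.1 0 0 0 -0.033;-0.6 0.15 0 0 0 -0.033;-0.765 0.15 0 0 0 -0.033;-0.765 0.15 0 0 0 -0.033;-0.765 0.15 0 0 0 -0.033;-0.765 0.15 0 0 0 -0.033"}}

```text
t: 53.87
tcp_pos: [0.509, -0.0834, 0.1228]
eef_rot: [-179.9, -0.1, 89.6]
wrist_force: [0.9, 0.8, -0.0]
finger_gap: 0.0137
finger_force: 60.3
```

```bash
python3 -c "
from prof import *
im,de,p,T=snap('wrist','w25.png'); W=world('wrist',de,T,p); heldpad(im,de,p)
o=rollers('w',im,W,[1,0],False)
for i in o: slotfit(W,i); tilt(W,i,*o[i])
s=env.state(); print(s['tcp_pos'].round(4),s['eef_rot'].round(2))
"
```

```text
held: top z -30.7 x [-29.3  28.9] y edges [-7.9  7.2] ymid -0.4 skew deg 0.0
w lane 1 tray x -54.5 ymid -6.3 z0 33.9 yaw -0.2 world [510.5 -42.4] n 2872
w lane 0 tray x -71.1 ymid 2.6 z0 34.1 yaw -2.8 world [ 492.2 -145.2] n 943
  floor blob lane 1 [511.  -36.2] [63.3 18.5] 89.1 z 0.0374 1726
  top tilt 0.08 (=> slot angle toward +x -0.08 ) height 19.2 519Traceback (most recent call last):
  File "<string>", line 5, in <module>
    for i in o: slotfit(W,i); tilt(W,i,*o[i])
                              ~~~~^^^^^^^^^^^
  File "prof.py", line 111, in tilt
    f=np.polyfit(g[:,0],g[:,2],1); print('  top tilt',np.degrees(f[0]).round(2),'(=> slot angle toward +x',(-np.degrees(f[0])).round(2),') height',(f[1]*1000).round(2),len(g))
    raise TypeError("expected non-empty vector for x")
TypeError: expected non-empty vector for x
```

Emit:
{"fn": "servo_tool", "kwargs": {"moves": "0.1 0.01 0 0 0 0.004;0.2 0.01 0.05 0 0 0.004;0.237 0.01 0.15 0 0 0.004;0.237 0.01 0.25 0 0 0.004;0.237 0.01 0.305 0 0 0.004;0.237 0.01 0.305 0 0 0.004;0.237 0.01 0.305 0 0 0.004;0.237 0.01 0.305 0 0 0.004;0.237 0.01 0.305 0 0 0.004;0.237 0.01 0.305 0 0 0.004;0.237 0.01 0.305 0 0 0.004;0.237 0.01 0.305 0 0 0.004"}}

```text
t: 54.92
tcp_pos: [0.5125, -0.0375, 0.0626]
eef_rot: [179.9, 0.0, 89.1]
wrist_force: [0.2, -0.1, -0.8]
finger_gap: 0.014
finger_force: 60.3
```

```bash
python3 -c "
from prof import *
s=env.state(); print(s['tcp_pos'].round(4),s['eef_rot'].round(2)); delta([.5114,-.036,.0325],89.1)
"
```

```text
[ 0.5125 -0.0375  0.0626] [1.7994e+02 1.0000e-02 8.9130e+01]
delta to [ 0.5114 -0.036   0.0325] 89.1 -> [ 0.007 -0.006  0.151] turn 0.0002
```

Emit:
{"fn": "servo_tool", "kwargs": {"moves": "0.007 -0.005 0 0 0 0;0.007 -0.005 0.04 0 0 0;0.007 -0.005 0.08 0 0 0;0.007 -0.005 0.1 0 0 0;0.007 -0.005 0.1 0 0 0;0.007 -0.005 0.1 0 0 0"}}

```text
t: 55.42
tcp_pos: [0.5107, -0.0358, 0.0414]
eef_rot: [-179.9, -0.0, 89.1]
wrist_force: [0.1, -0.2, -0.5]
finger_gap: 0.0142
finger_force: 60.3
```

Emit:
{"fn": "servo_tool", "kwargs": {"moves": "0 0 0.012 0 0 0;0 0 0.025 0 0 0;0 0 0.037 0 0 0;0 0 0.045 0 0 0;0 0 0.045 0 0 0"}}

```text
t: 55.83
tcp_pos: [0.5112, -0.0359, 0.033]
eef_rot: [-180.0, -0.0, 89.1]
wrist_force: [0.4, -0.5, -0.4]
finger_gap: 0.0142
finger_force: 60.3
```

```bash
python3 -c "
from prof import *
s=env.state(); print(s['tcp_pos'].round(4),s['eef_rot'].round(2),s['wrist_force'].round(1),s['finger_gap'])
im,de,p,T=snap('wrist'); heldpad(im,de,p)
"
```

```text
[ 0.5112 -0.0359  0.033 ] [-180.     -0.     89.14] [ 0.4 -0.5 -0.4] 0.014248315880117103
held: top z -30.7 x [-29.   28.8] y edges [-7.9  7.2] ymid -0.4 skew deg 0.0
```

Clean entry. I'll release, shut the fingers, press lightly and look.

Emit:
{"fn": "servo_tool", "kwargs": {"moves": "0 0 0 0 0 0;0 0 0 0 0 0;0 0 0 0 0 0;0 0 0 0 0 0;0 0 0 0 0 0", "claw": -0.4}}

```text
t: 56.3
tcp_pos: [0.5112, -0.0359, 0.0331]
eef_rot: [180.0, -0.0, 89.1]
wrist_force: [-0.2, -0.4, -0.3]
finger_gap: 0.0257
finger_force: 0.0
```

Emit:
{"fn": "servo_tool", "kwargs": {"moves": "0 0 -0.03 0 0 0;0 0 -0.08 0 0 0;0 0 -0.11 0 0 0;0 0 -0.11 0 0 0"}}

```text
t: 56.63
tcp_pos: [0.5124, -0.0362, 0.0569]
eef_rot: [179.8, 0.1, 89.1]
wrist_force: [0.6, -0.7, 0.7]
finger_gap: 0.0258
finger_force: 0.0
```

Emit:
{"fn": "servo_tool", "kwargs": {"moves": "0 0 0 0 0 0;0 0 0 0 0 0;0 0 0 0 0 0;0 0 0 0 0 0;0 0 0 0 0 0", "claw": -1}}

```text
t: 57.05
tcp_pos: [0.511, -0.0358, 0.0548]
eef_rot: [-180.0, -0.0, 89.1]
wrist_force: [-0.6, 0.9, 0.9]
finger_gap: -0.0003
finger_force: 0.0
```

Emit:
{"fn": "servo_tool", "kwargs": {"moves": "0 0 0.05 0 0 0;0 0 0.09 0 0 0;0 0 0.11 0 0 0;0 0 0.118 0 0 0;0 0 0.122 0 0 0;0 0 0.122 0 0 0"}}

```text
t: 57.55
tcp_pos: [0.5121, -0.0358, 0.0323]
eef_rot: [179.9, 0.0, 89.1]
wrist_force: [-1.7, 2.6, 19.4]
finger_gap: 0.0
finger_force: 9.3
```

Emit:
{"fn": "servo_tool", "kwargs": {"moves": "0 0 -0.02 0 0 0;0 0 -0.1 0 0 0;-0.2 0 -0.3 0 0 0;-0.25 0 -0.45 0 0 0;-0.25 0 -0.45 0 0 0;-0.25 0 -0.45 0 0 0;-0.25 0 -0.45 0 0 0"}}

```text
t: 58.13
tcp_pos: [0.5097, -0.0857, 0.1201]
eef_rot: [-179.9, -0.0, 89.1]
wrist_force: [0.2, 0.6, -0.8]
finger_gap: 0.0001
finger_force: 0.0
```

```bash
python3 -c "
from prof import *
im,de,p,T=snap('wrist','w27.png'); W=world('wrist',de,T,p); pads(im,W)
o=rollers('w',im,W,[1],False)
for i in o: tilt(W,i,*o[i]); edges(W,i,*o[i])
s=env.state(); print(s['tcp_pos'].round(4),s['eef_rot'].round(2))
"
```

```text
pad [617.5  54.2] top 53.7 size [np.float64(18.6), np.float64(17.9)] ang -30.9 px [463.  12.] 527
pad [725.4  46. ] top 26.7 size [np.float64(57.1), np.float64(17.1)] ang -23.2 px [570.  36.] 2281
pad [511.7 -36.7] top 53.6 size [np.float64(59.3), np.float64(15.2)] ang -0.7 px [316. 142.] 1548
w lane 1 tray x -53.8 ymid -6.7 z0 33.8 yaw 0.1 world [511.2 -42.8] n 3584
  top tilt -1.0 (=> slot angle toward +x 1.0 ) height 19.22 1690
  fine -96:23.8/1 -92:23.7/5 -88:23.5/2 -84:23.5/5 -76:23.4/6 -72:23.6/50 -68:23.4/69 -64:23.2/64 -60:23.4/72 -56:23.6/45 -52:23.6/87 -48:23.7/68 -44:23.7/90 -40:23.7/78 -36:23.8/112 -32:23.1/164 -28:22.0/137 -24:21.7/60 -20:20.0/87 -16:20.4/96 -12:20.0/117 -8:19.3/122 -4:205.9/2286 0:204.7/320 4:205.8/2041 8:19.3/115 12:19.6/82 16:19.7/117 20:20.1/118 24:20.5/52 28:21.9/98 32:22.3/155 36:23.3/179 40:24.0/82 44:23.8/79 48:23.8/83 52:23.9/70 56:24.0/63 60:23.9/45 64:23.7/46 68:23.6/57 72:23.8/58 76:16.8/22 80:9.5/3 84:9.4/1
[ 0.5091 -0.085   0.1194] [-1.7983e+02 -8.0000e-02  8.9140e+01]
```

Emit:
{"fn": "servo_tool", "kwargs": {"moves": "0.2 -0.05 0 0 0 0;0.4 -0.1 0 0 0 0;0.6 -0.15 0 0 0 0;0.7 -0.18 0 0 0 0", "claw": -0.06}}

```text
t: 58.52
tcp_pos: [0.4722, 0.0588, 0.1186]
eef_rot: [-179.6, -0.1, 89.3]
wrist_force: [0.4, 0.4, -0.2]
finger_gap: 0.0402
finger_force: 0.0
```

Emit:
{"fn": "servo_tool", "kwargs": {"moves": "0.2 -0.05 0 0 0 0;0.4 -0.1 0 0 0 0;0.6 -0.15 0 0 0 0;0.7 -0.18 0 0 0 0"}}

```text
t: 58.85
tcp_pos: [0.4389, 0.1989, 0.1188]
eef_rot: [-179.7, -0.0, 89.3]
wrist_force: [1.2, 0.1, -0.3]
finger_gap: 0.0403
finger_force: 0.0
```

Emit:
{"fn": "servo_tool", "kwargs": {"moves": "0.2 -0.05 0 0 0 -0.059;0.4 -0.1 0.05 0 0 -0.059;0.6 -0.15 0.15 0 0 -0.059;0.705 -0.173 0.3 0 0 -0.059;0.705 -0.173 0.4 0 0 -0.059;0.705 -0.173 0.445 0 0 -0.059;0.705 -0.173 0.445 0 0 -0.059;0.705 -0.173 0.445 0 0 -0.059;0.705 -0.173 0.445 0 0 -0.059"}}

```text
t: 59.6
tcp_pos: [0.4106, 0.3361, 0.0321]
eef_rot: [180.0, -0.0, 95.8]
wrist_force: [0.7, 0.3, -0.4]
finger_gap: 0.0401
finger_force: 0.0
```

```bash
python3 -c "
from prof import *
im,de,p,T=snap('wrist','w28.png'); W=world('wrist',de,T,p); print(env.state()['tcp_pos'])
for a in pads(im,W): delta([a[0]/1000+.0005,a[1]/1000,-.008],90+a[3])
"
```

```text
[0.4110194  0.33625037 0.03260116]
pad [407.9 337.5] top 22.5 size [np.float64(58.8), np.float64(15.4)] ang 6.0 px [310. 223.] 2251
pad [615.4 331.8] top 22.7 size [np.float64(59.0), np.float64(16.3)] ang 5.2 px [614. 259.] 1961
delta to [ 0.4084  0.3375 -0.008 ] 96.0459645295084 -> [ 0.007 -0.013  0.203] turn -0.002
delta to [ 0.6159  0.3318 -0.008 ] 95.19885048610091 -> [-0.126  1.017  0.204] turn 0.0054
```

Emit:
{"fn": "servo_tool", "kwargs": {"moves": "0.007 -0.013 0.05 0 0 -0.002;0.007 -0.013 0.1 0 0 -0.002;0.007 -0.013 0.15 0 0 -0.002;0.007 -0.013 0.18 0 0 -0.002;0.007 -0.013 0.2 0 0 -0.002;0.007 -0.013 0.2 0 0 -0.002;0.007 -0.013 0.2 0 0 -0.002"}}

```text
t: 60.23
tcp_pos: [0.4073, 0.3377, -0.0087]
eef_rot: [-180.0, 0.0, 96.1]
wrist_force: [-0.2, 0.9, 0.3]
finger_gap: 0.0401
finger_force: 0.0
```

Emit:
{"fn": "servo_tool", "kwargs": {"moves": "0 0 0 0 0 0;0 0 0 0 0 0;0 0 0 0 0 0;0 0 0 0 0 0;0 0 0 0 0 0;0 0 0 0 0 0;0 0 0 0 0 0", "claw": -1}}

```text
t: 60.82
tcp_pos: [0.4078, 0.338, -0.0078]
eef_rot: [179.9, -0.0, 96.1]
wrist_force: [-1.0, 0.3, 5.9]
finger_gap: 0.0139
finger_force: 60.4
```

Emit:
{"fn": "servo_tool", "kwargs": {"moves": "0 0 -0.05 0 0 0;0 0 -0.15 0 0 0;0 0 -0.3 0 0 0;-0.1 0 -0.45 0 0 0;-0.3 0.02 -0.6 0 0 0;-0.5 0.04 -0.66 0 0 0;-0.7 0.04 -0.66 0 0 0;-0.8 0.04 -0.66 0 0 0"}}

```text
t: 61.48
tcp_pos: [0.4334, 0.1771, 0.1255]
eef_rot: [179.8, 0.0, 96.1]
wrist_force: [0.2, -1.6, -0.2]
finger_gap: 0.0138
finger_force: 59.7
```

Emit:
{"fn": "servo_tool", "kwargs": {"moves": "-0.2 0.01 0 0 0 0;-0.4 0.03 0 0 0 0;-0.6 0.05 0 0 0 0;-0.8 0.05 0 0 0 0;-0.95 0.05 0 0 0 0"}}

```text
t: 61.9
tcp_pos: [0.4632, -0.0112, 0.1241]
eef_rot: [179.9, 0.0, 96.0]
wrist_force: [0.9, 0.3, -0.8]
finger_gap: 0.0141
finger_force: 59.7
```

Emit:
{"fn": "servo_tool", "kwargs": {"moves": "-0.2 0.01 0 0 0 0.03;-0.4 0.03 0 0 0 0.07;-0.6 0.05 0 0 0 0.071;-0.8 0.048 0 0 0 0.071;-0.94 0.048 0 0 0 0.071;-0.94 0.048 0 0 0 0.071;-0.94 0.048 0 0 0 0.071;-0.94 0.048 0 0 0 0.071"}}

```text
t: 62.57
tcp_pos: [0.4913, -0.1933, 0.1236]
eef_rot: [-179.9, -0.1, 88.0]
wrist_force: [-0.9, 0.1, 0.2]
finger_gap: 0.014
finger_force: 59.7
```

```bash
python3 -c "
from prof import *
im,de,p,T=snap('wrist','w29.png'); W=world('wrist',de,T,p); heldpad(im,de,p)
s=env.state(); print(s['tcp_pos'].round(4),s['eef_rot'].round(2))
o=rollers('w',im,W,[0],False)
for i in o: slotfit(W,i); edges(W,i,*o[i]); tilt(W,i,*o[i])
"
```

```text
held: top z -30.1 x [-29.9  28.9] y edges [-7.8  7. ] ymid -0.4 skew deg 0.1
[ 0.4913 -0.1926  0.1236] [-1.799e+02 -8.000e-02  8.803e+01]
w lane 0 tray x -71.5 ymid 2.6 z0 33.8 yaw -1.3 world [ 491.8 -145.2] n 2558
  floor blob lane 0 [ 491.6 -146.3] [63.4 18.6] 87.8 z 0.0374 1700
  fine -76:23.6/27 -72:23.1/63 -68:9.8/84 -64:9.1/120 -60:8.7/117 -56:16.3/106 -52:23.2/117 -48:23.4/134 -44:23.4/125 -40:23.2/132 -36:23.0/192 -32:22.3/164 -28:21.6/128 -24:4.8/26 -20:4.3/20 -16:3.9/21 -12:3.8/21 -8:4.1/12 -4:118.3/137 0:118.9/321 4:118.6/161 8:3.7/21 12:3.9/22 16:4.2/15 20:4.0/23 24:21.3/74 28:22.0/152 32:22.9/194 36:23.7/124 40:23.6/121 44:23.4/123 48:23.6/125 52:23.6/130 56:8.6/94 60:9.4/112 64:9.7/123 68:9.7/94 72:23.3/58 76:23.8/10 84:23.5/1 88:23.6/9 92:24.1/8 96:24.7/1
  top tilt 1.06 (=> slot angle toward +x -1.06 ) height 19.31 523
```

Emit:
{"fn": "servo_tool", "kwargs": {"moves": "0.1 -0.005 0 0 0 0.002;0.2 -0.005 0.05 0 0 0.002;0.234 -0.005 0.15 0 0 0.002;0.234 -0.005 0.25 0 0 0.002;0.234 -0.005 0.305 0 0 0.002;0.234 -0.005 0.305 0 0 0.002;0.234 -0.005 0.305 0 0 0.002;0.234 -0.005 0.305 0 0 0.002;0.234 -0.005 0.305 0 0 0.002;0.234 -0.005 0.305 0 0 0.002;0.234 -0.005 0.305 0 0 0.002;0.234 -0.005 0.305 0 0 0.002"}}

```text
t: 63.62
tcp_pos: [0.4932, -0.1476, 0.0632]
eef_rot: [179.9, 0.0, 87.8]
wrist_force: [-0.0, -1.1, -0.7]
finger_gap: 0.014
finger_force: 59.7
```

```bash
python3 -c "
from prof import *
s=env.state(); print(s['tcp_pos'].round(4),s['eef_rot'].round(2),s['finger_gap']); delta([.492,-.1458,.0325],87.8)
im,de,p,T=snap('wrist'); heldpad(im,de,p)
"
```

```text
[ 0.4932 -0.1476  0.0632] [1.7995e+02 3.0000e-02 8.7750e+01] 0.014037037930604644
delta to [ 0.492  -0.1458  0.0325] 87.8 -> [ 0.009 -0.007  0.154] turn -0.0004
held: top z -30.1 x [-29.3  28.9] y edges [-7.9  7.2] ymid -0.4 skew deg -0.1
```

Emit:
{"fn": "servo_tool", "kwargs": {"moves": "0.009 -0.005 0 0 0 0;0.009 -0.005 0.04 0 0 0;0.009 -0.005 0.08 0 0 0;0.009 -0.005 0.1 0 0 0;0.009 -0.005 0.1 0 0 0;0.009 -0.005 0.1 0 0 0"}}

```text
t: 64.17
tcp_pos: [0.4916, -0.1453, 0.042]
eef_rot: [-179.9, -0.0, 87.8]
wrist_force: [0.1, -1.0, -0.5]
finger_gap: 0.0138
finger_force: 59.7
```

Emit:
{"fn": "servo_tool", "kwargs": {"moves": "0 0 0.012 0 0 0;0 0 0.025 0 0 0;0 0 0.037 0 0 0;0 0 0.048 0 0 0;0 0 0.048 0 0 0"}}

```text
t: 64.58
tcp_pos: [0.4925, -0.1457, 0.033]
eef_rot: [180.0, 0.0, 87.8]
wrist_force: [-0.7, -1.0, -0.2]
finger_gap: 0.0138
finger_force: 59.8
```

```bash
python3 -c "
from prof import *
s=env.state(); print(s['tcp_pos'].round(4),s['eef_rot'].round(2),s['wrist_force'].round(1),s['finger_gap'])
im,de,p,T=snap('wrist'); heldpad(im,de,p)
"
```

```text
[ 0.4925 -0.1457  0.033 ] [1.7995e+02 1.0000e-02 8.7760e+01] [-0.7 -1.  -0.2] 0.013821677857720113
held: top z -30.1 x [-29.3  29. ] y edges [-8.   7.3] ymid -0.4 skew deg 0.1
```

Emit:
{"fn": "servo_tool", "kwargs": {"moves": "0 0 0 0 0 0;0 0 0 0 0 0;0 0 0 0 0 0;0 0 0 0 0 0;0 0 0 0 0 0", "claw": -0.4}}

```text
t: 65.05
tcp_pos: [0.492, -0.1455, 0.0331]
eef_rot: [-180.0, -0.0, 87.8]
wrist_force: [1.1, -0.8, 0.0]
finger_gap: 0.0253
finger_force: 0.0
```

Emit:
{"fn": "servo_tool", "kwargs": {"moves": "0 0 -0.03 0 0 0;0 0 -0.08 0 0 0;0 0 -0.11 0 0 0;0 0 -0.11 0 0 0"}}

```text
t: 65.38
tcp_pos: [0.4932, -0.1461, 0.0569]
eef_rot: [179.8, 0.1, 87.8]
wrist_force: [0.6, 0.1, 0.1]
finger_gap: 0.0257
finger_force: 0.0
```

Emit:
{"fn": "servo_tool", "kwargs": {"moves": "0 0 0 0 0 0;0 0 0 0 0 0;0 0 0 0 0 0;0 0 0 0 0 0;0 0 0 0 0 0", "claw": -1}}

```text
t: 65.8
tcp_pos: [0.4918, -0.1455, 0.0548]
eef_rot: [-180.0, -0.0, 87.8]
wrist_force: [-0.1, -0.5, -0.7]
finger_gap: 0.0005
finger_force: 0.0
```

Emit:
{"fn": "servo_tool", "kwargs": {"moves": "0 0 0.05 0 0 0;0 0 0.09 0 0 0;0 0 0.11 0 0 0;0 0 0.116 0 0 0;0 0 0.12 0 0 0;0 0 0.12 0 0 0"}}

```text
t: 66.3
tcp_pos: [0.4924, -0.1453, 0.0323]
eef_rot: [179.9, -0.0, 87.8]
wrist_force: [-1.0, 1.6, 16.0]
finger_gap: 0.0001
finger_force: 8.1
```

Emit:
{"fn": "servo_tool", "kwargs": {"moves": "0 0 -0.02 0 0 0;0 0 -0.1 0 0 0;-0.2 0 -0.3 0 0 0;-0.25 0 -0.45 0 0 0;-0.25 0 -0.45 0 0 0;-0.25 0 -0.45 0 0 0;-0.25 0 -0.45 0 0 0"}}

```text
t: 66.88
tcp_pos: [0.4893, -0.1951, 0.1205]
eef_rot: [-179.9, -0.1, 87.7]
wrist_force: [0.3, 0.5, -0.5]
finger_gap: -0.0001
finger_force: 0.0
```

```bash
python3 -c "
from prof import *
im,de,p,T=snap('wrist','w30.png'); W=world('wrist',de,T,p); pads(im,W)
o=rollers('w',im,W,[0],False)
for i in o: tilt(W,i,*o[i]); edges(W,i,*o[i])
s=env.state(); print(s['tcp_pos'].round(4),s['eef_rot'].round(2))
"
```

```text
pad [511.5 -55.9] top 53.7 size [np.float64(18.3), np.float64(15.8)] ang 5.1 px [337.  13.] 627
pad [ 491.8 -146.5] top 53.5 size [np.float64(58.6), np.float64(14.9)] ang -1.9 px [315. 142.] 1563
w lane 0 tray x -71.0 ymid 1.9 z0 33.9 yaw -1.3 world [ 492.4 -145.9] n 2974
  top tilt -0.32 (=> slot angle toward +x 0.32 ) height 19.14 1742
  fine -96:23.9/1 -92:23.7/3 -88:23.6/2 -76:23.6/18 -72:23.8/47 -68:23.4/47 -64:23.4/47 -60:23.5/44 -56:23.9/50 -52:23.7/97 -48:23.6/79 -44:23.6/87 -40:23.6/96 -36:23.7/139 -32:22.7/163 -28:21.9/125 -24:20.6/76 -20:20.4/116 -16:20.1/112 -12:19.6/116 -8:19.3/110 -4:19.2/99 0:19.1/104 4:19.3/112 8:19.4/104 12:19.6/106 16:19.9/117 20:20.0/82 24:20.9/18 28:21.7/126 32:22.5/165 36:23.6/145 40:23.6/93 44:23.7/83 48:23.7/90 52:23.8/76 56:23.9/60 60:23.7/53 64:23.2/75 68:10.0/76 72:23.3/63 76:23.8/18 80:9.0/2 96:23.9/1
[ 0.4887 -0.1943  0.1198] [-1.7983e+02 -1.2000e-01  8.7760e+01]
```

Emit:
{"fn": "servo_tool", "kwargs": {"moves": "0 0 -0.2 0 0 0;0.2 0.1 -0.4 0 0 0;0.4 0.2 -0.6 0 0 0;0.6 0.25 -0.8 0 0 0;0.82 0.25 -0.85 0 0 0;0.82 0.25 -0.85 0 0 0;0.82 0.25 -0.85 0 0 0;0.82 0.25 -0.85 0 0 0"}}

```text
t: 67.6
tcp_pos: [0.5466, -0.0304, 0.2909]
eef_rot: [-180.0, -0.0, 88.1]
wrist_force: [-0.1, -0.8, -0.4]
finger_gap: -0.0003
finger_force: 0.0
```

```bash
python3 -c "
from prof import *
im,de,p,T=snap('wrist','w31.png'); W=world('wrist',de,T,p); pads(im,W)
o=rollers('w',im,W,range(4),False)
for i in o: tilt(W,i,*o[i])
"
```

```text
pad [734.2  64.4] top 26.7 size [np.float64(94.0), np.float64(17.6)] ang -23.3 px [444.  94.] 1017
pad [618.4  74.3] top 53.8 size [np.float64(57.5), np.float64(13.4)] ang 0.6 px [366.  87.] 524
pad [512.1 -37. ] top 53.7 size [np.float64(58.3), np.float64(14.8)] ang -0.2 px [289. 174.] 453
pad [ 491.8 -147.3] top 53.6 size [np.float64(54.0), np.float64(15.2)] ang -4.8 px [280. 246.] 310
w lane 0 tray x -71.1 ymid 4.4 z0 33.3 yaw -1.7 world [ 492.3 -143.4] n 651
w lane 1 tray x -53.7 ymid -6.1 z0 33.7 yaw 0.1 world [511.3 -42.2] n 1133
w lane 2 tray x 52.1 ymid 0.9 z0 34.1 yaw 0.9 world [619.1  75.1] n 1166
w lane 3 tray x 12.9 ymid -40.9 z0 33.6 yaw 4.9 world [581.  145.9] n 831
  top tilt -0.38 (=> slot angle toward +x 0.38 ) height 19.56 398
  top tilt -1.08 (=> slot angle toward +x 1.08 ) height 19.28 533
  top tilt 0.4 (=> slot angle toward +x -0.4 ) height 19.04 656
  top tilt -0.51 (=> slot angle toward +x 0.51 ) height 19.48 222
```

View pics/w31.png

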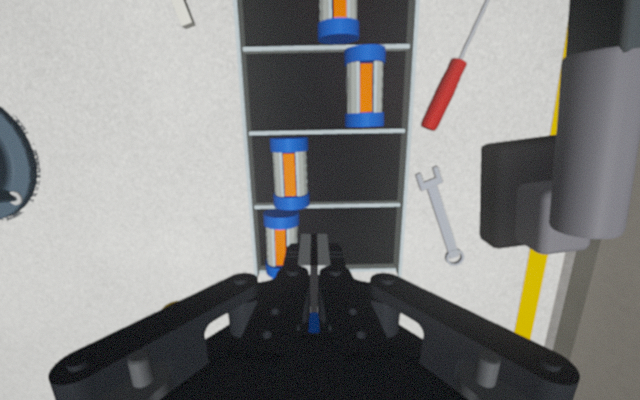

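All four rollers, at (340,10), (365,87), (289,172) and (281,243), have an orange pad flush in an upward slot, tilted about 1° at most. The screwdriver and wrench show no sign of having been moved. I'll hand the job in.

```bash
python3 -c "
from workcell import env
print(env.close_job())"
```

```text
the job is handed in; nothing more can be done
None
```

I handed the job in at about 68 s: all four rollers lie in their lanes with slots facing up to within about 1°, each with an orange pad pressed home flush; the spare pad stayed on the board and I moved nothing else.

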